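Clear, steady and start the rocking music player

ROBOT

A 6-joint arm with a two-finger parallel gripper is mounted at the origin on the work surface. World frame = base frame: x ahead of the robot, y to its left, z up, the work surface at z = 0. Lengths are in m, angles in rad, forces in N, time in s.
With the tool pointing down it reaches from about 0.325 to 0.9 m from the base axis. Payload 6.1 kg.
Tool frame: the origin (TCP) lies midway between the tips of the shut fingers; the grasp point (between the pads) lies 19 mm behind it; z points along the fingers, y is the line along which they close (so a half turn about z gives the same grasp; the last joint's range is limited). The gripper opens to 85 mm and grips with 20 to 120 N. Pads are 22 mm wide; open, the fingers measure 114 mm over their backs; the gripper's body (76 mm by 85 mm) begins 54 mm behind the grasp point. The pads swing forward as they close: fully open they stand 13 mm farther back than shut.
Start: joints at [1.083, 0.22, 1.526, -0, 1.395, -0.126], TCP at [0.221, 0.585, 0.231] pointing down, gripper open.
Joint ranges: [-2.98, 2.98], [-0.91, 2.08], [0.09, 2.57], [-1.24, 4.39], [0.2, 2.65], [-2.68, 2.68]. Speed limits (rad/s): [2.57, 2.57, 3.01, 3.14, 3.14, 3.14].

INTERFACE

Orientations are given as a unit quaternion [w, x, y, z].
In Python, from bench import robot gives the robot as it stands. The module is installed in compiled form; this text tells all that it offers.
- The arm moves only by the shell command python3 -m pendant 'ROWS' [FORCE]. ROWS is JSON, a list of rows, each a list of 7 numbers: the turn, a rotation vector about the tool's x, y, z in rad, then the shift along the tool's x, y, z in m, then the gripper's target within -1 to 1 (shut at 1, half-way at 0, fully open at -1). In form: [[wx, wy, wz, tx, ty, tz, hand], ...]. A call has 1 to 20 rows; each row shifts and turns the commanded pose from where the row before left it, along the tool's axes as they then stand; what a row does not reach is not made up. A row lasts 1/12 s, in which the tool goes at most 41.7 mm and 7.16 degrees, less where a joint would pass 70% of its speed; a pose out of reach is approached as far as the arm can. A call with a gripper value outside its range is refused whole. The fingers move at their own pace and stop on an object; FORCE is the grip in N (left out, the last holds). Time passes only in rows, so rows that do not move let the fingers close. It gives the time, the measured TCP pose, the force, the opening and the grip force at its end, in the units of the state.
- robot.sense(): the state, without advancing time (a new reading comes with each control period).
- robot.snapshot(name): name is "side" or "top" or "wrist"; returns (picture, depth): 400x640x3 uint8, blue, green, red; 400x640 float32, m along the optical axis (not along the pixel's ray), 0 where there is no reading.
- robot.camera_params(name): a dict with "K" (3x3 intrinsics, pixels), "R" (3x3) and "t" (3): a world point X has camera coordinates R X + t. Camera axes: x right, y down, z forward; pixel columns grow to the right and rows downward; lengths in m; the calibration is good to about 2 mm. A picture is of the moment at which its call begins: read the wrist's pose just before it. camera_params takes no time and is no camera call; for the wrist camera it gives the pose at the moment of the call.
- robot.finish_job(): hands the job in; it is judged then, once.
The state is a dict: "t": time; "joints": joint angles; "dq": joint speeds; "tau": joint torques, N m; "ee_pos": TCP position; "tool_rot": TCP orientation; "ft_force": force on the tool from outside, world axes, zero at the start; "wrist_torque": the same for the moment, N m; "finger_gap": finger opening in m; "gripper_force": force on a finger pad.
Only numpy, scipy, OpenCV 4.12 (cv2) and the standard library are available. Lean on these libraries where they do the work, as an engineer would, in place of code of your own. Each camera call takes 0.05 s, during which the arm holds its last target. There are 200 camera calls.

TASK

The music player on the sideboard rocks because some of its screw feet are screwed in too far. First put everything that lies on top of it into the aluminium tray, then screw the short feet down by their knobs until the player stands level and firm with all four feet on the sideboard. Then start it by pressing its keys one at a time: the round power key, then the small square source key, then the long play bar; leave the ring dish, the vase and the candle jar alone.

Things in the scene. Friction and masses are not known exactly. Their poses are not given: they have to be found in the camera images.
- player: flat dark steel music player, about 2.6 kg, loose; case 210 mm wide (own y), top 66 mm up and 138 deep (own x -38 to 100); in front of it a key ledge 46 mm up (x -92 to -38). Two bars under it carry four screw feet at own x +-75, y +-132 mm. Origin: midway between the feet, at the sideboard when it stands on all feet with knobs at 6 rad. x points to its rear, away from the robot, y left, z up
- knob_fl (a joint): front left foot screw (left, right as the robot sees it), rad, 0 to 10; grows when its knob is turned clockwise seen from above, which drives the foot pad down out of the base, 12 mm a turn (1.91 mm per rad). Knob and pad move up and down as one, so a foot screwed in too far shows by its knob standing higher over the base. Turns at 0.08 N m, stays where it is left
- knob_fl_grip (a point): centre of the top face of the front left knob, a round black fluted hand knob 50 mm across, 24 mm high (grip it from this point downwards; the case top lies below all knobs). The underside of its rubber foot pad (36 mm across) is always 96 mm below this point, so with that foot on the sideboard this point is 96 mm up
- knob_fr (a joint): front right foot screw (left, right as the robot sees it), rad, 0 to 10; grows when its knob is turned clockwise seen from above, which drives the foot pad down out of the base, 12 mm a turn (1.91 mm per rad). Knob and pad move up and down as one, so a foot screwed in too far shows by its knob standing higher over the base. Turns at 0.08 N m, stays where it is left
- knob_fr_grip (a point): centre of the top face of the front right knob, a round black fluted hand knob 50 mm across, 24 mm high (grip it from this point downwards; the case top lies below all knobs). The underside of its rubber foot pad (36 mm across) is always 96 mm below this point, so with that foot on the sideboard this point is 96 mm up
- knob_rl (a joint): rear left foot screw (left, right as the robot sees it), rad, 0 to 10; grows when its knob is turned clockwise seen from above, which drives the foot pad down out of the base, 12 mm a turn (1.91 mm per rad). Knob and pad move up and down as one, so a foot screwed in too far shows by its knob standing higher over the base. Turns at 0.08 N m, stays where it is left
- knob_rl_grip (a point): centre of the top face of the rear left knob, a round black fluted hand knob 50 mm across, 24 mm high (grip it from this point downwards; the case top lies below all knobs). The underside of its rubber foot pad (36 mm across) is always 96 mm below this point, so with that foot on the sideboard this point is 96 mm up
- knob_rr (a joint): rear right foot screw (left, right as the robot sees it), rad, 0 to 10; grows when its knob is turned clockwise seen from above, which drives the foot pad down out of the base, 12 mm a turn (1.91 mm per rad). Knob and pad move up and down as one, so a foot screwed in too far shows by its knob standing higher over the base. Turns at 0.08 N m, stays where it is left
- knob_rr_grip (a point): centre of the top face of the rear right knob, a round black fluted hand knob 50 mm across, 24 mm high (grip it from this point downwards; the case top lies below all knobs). The underside of its rubber foot pad (36 mm across) is always 96 mm below this point, so with that foot on the sideboard this point is 96 mm up
- key_power (a joint): travel of the power key, the round one, 34 mm across, at the left end of the ledge, m: 0 up, 0.005 fully down; springs back; 1.2 N starts it, 4 N holds it fully down
- key_power_top (a point): centre of the top face of the power key (8 mm above the ledge when up; moves with it)
- key_source (a joint): travel of the source key, the small square one, 26 mm, at the right end of the ledge, m: 0 up, 0.005 fully down; springs back; 1.2 N starts it, 4 N holds it fully down
- key_source_top (a point): centre of the top face of the source key (8 mm above the ledge when up; moves with it)
- key_play (a joint): travel of the play key, the long bar, 66 mm along the ledge and 22 mm deep, in the middle, m: 0 up, 0.005 fully down; springs back; 1.2 N starts it, 4 N holds it fully down
- key_play_top (a point): centre of the top face of the play key (8 mm above the ledge when up; moves with it)
- tv_remote: dark grey TV remote, 165 x 44 x 20 mm, about 0.13 kg, origin at its centre, x along its length, z up out of its keys; starts lying across the top of the player, at the back. May be absent
- ac_remote: beige air-conditioner remote, 112 x 46 x 20 mm, about 0.10 kg, origin at its centre, x along its length, z up; starts on the top of the player, front right. May be absent
- glass_cube: solid clear glass cube, 50 mm, 0.3 kg, origin at its centre; starts on the top of the player, front left. May be absent
- tray: fixed aluminium tray 400 x 240 x 36 mm on the sideboard, walls 4 mm, floor 4 mm thick. Origin: underneath its middle; x along its length away from the robot, y to the left. The half nearest the robot (own x -196 to about 0) is open from above; the other half is under the cover, with the ring dish in it
- cover (a joint): the tray's clear acrylic sliding cover, 196 mm long, 4 mm thick, lying on the rim over the far half of the tray; m it has been slid towards the robot from there (0: the near half of the tray is wholly open). Need not be moved
- ring_dish: olive ceramic ring dish, 84 mm across, 24 mm high, in the tray under the cover; leave it alone. Origin under its middle
- vase: white ceramic vase, 125 mm high, 80 mm across, to the left, nearer the robot than the player; leave it alone. Origin under its middle
- candle_jar: amber glass candle jar, 72 mm across, 75 mm high, behind the player; leave it alone. Origin under its middle
Mind the look-alikes: they are no part of the job. Of the things like the tv_remote, leave any that is blue or green; of the rest the smaller one is meant.

How it is judged:
On the way, in this order (a step that is already met when the one before it is completed fails the run):
1. everything that lay on the player lies in the tray, let go (x of tv_remote in the frame of tray between -0.196 and 0.196 m and y of tv_remote in the frame of tray between -0.116 and 0.116 m and height (world z) of each of tv_remote, ac_remote below 0.037 m and x of ac_remote in the frame of tray between -0.196 and 0.196 m and y of ac_remote in the frame of tray between -0.116 and 0.116 m and x of glass_cube in the frame of tray between -0.196 and 0.196 m and y of glass_cube in the frame of tray between -0.116 and 0.116 m and height (world z) of glass_cube below 0.045 m and contact force between the fingers and tv_remote below 0.3 N and contact force between the fingers and ac_remote below 0.3 N and contact force between the fingers and glass_cube below 0.3 N and linear speed of each of tv_remote, ac_remote, glass_cube below 0.03 m/s), for 0.2 s.
2. the player stands level with all four feet on the sideboard, let go (height (world z) of each of knob_fl_grip, knob_fr_grip, knob_rl_grip, knob_rr_grip below 0.0975 m and angle between player's own z axis and vertical below 0.015 rad and contact force between each of the arm, the fingers and player below 0.3 N), for 0.5 s.
3. the power key is pressed down, the other two being up, with the player still standing level (value of joint key_power above 0.0035 m and value of joint each of key_source, key_play below 0.0015 m and angle between player's own z axis and vertical below 0.02 rad), for 0.05 s.
4. the source key is pressed down, the other two being up, with the player still standing level (value of joint key_source above 0.0035 m and value of joint each of key_power, key_play below 0.0015 m and angle between player's own z axis and vertical below 0.02 rad), for 0.05 s.
5. the play key is pressed down, the other two being up, with the player still standing level (value of joint key_play above 0.0035 m and value of joint each of key_power, key_source below 0.0015 m and angle between player's own z axis and vertical below 0.02 rad), for 0.05 s.
At the end, for the whole second after the job is handed in: The things that lay on the player are inside the tray's walls, flat on its floor or on one another; the player stands level (within 0.015 rad) with every foot pad within 1.5 mm of the sideboard; all keys are up again (all of step 2 and x of tv_remote in the frame of tray between -0.196 and 0.196 m and y of tv_remote in the frame of tray between -0.116 and 0.116 m and height (world z) of each of tv_remote, ac_remote below 0.037 m and x of ac_remote in the frame of tray between -0.196 and 0.196 m and y of ac_remote in the frame of tray between -0.116 and 0.116 m and x of glass_cube in the frame of tray between -0.196 and 0.196 m and y of glass_cube in the frame of tray between -0.116 and 0.116 m and height (world z) of glass_cube below 0.045 m and value of joint each of key_power, key_source, key_play below 0.0015 m); the robot touches nothing.
It fails at once if the ring dish is pushed more than 3 cm (distance of ring_dish from where it was at the start of the episode above 0.03 m).
It fails at once if the vase is pushed more than 3 cm (distance of vase from where it was at the start of the episode above 0.03 m).
It fails at once if the candle jar is pushed more than 3 cm (distance of candle_jar from where it was at the start of the episode above 0.03 m).
It fails at once if two keys are held down at once (value of joint each of key_power, key_source above 0.0035 m or value of joint each of key_power, key_play above 0.0035 m or value of joint each of key_source, key_play above 0.0035 m).
Of tv_remote, ac_remote, glass_cube only 2 to 3 are there at a start; the rules pass over those that are not, and their reading is None.
At some moment in a run one of player may be knocked a few centimetres aside while the robot is not near it.
Once in a run the grip may slacken for a moment while it holds something.
It also fails if it takes over 210 s, if anything falls off the work surface, if the arm or the gripper's body presses on something with over 40 N, if the wrist force passes 120 N, or if a joint passes its speed limit or range.

## Working session

There is one attempt and no reset: what is moved stays moved. The work goes in short steps, Python scripts to look and compute and a shell command to move; the robot and the scene stay as the last step left them, time stands still between calls to the robot, and variables do not carry over. Pictures are saved under pics/ and viewed, at most 14 in all, crops included, and the job is handed in when it is done.

```bash
mkdir -p pics; cat > h.py <<'E'
import numpy as np, cv2
from bench import robot
def snap(n,f=None):
    p=robot.camera_params(n); im,d=robot.snapshot(n)
    if f: cv2.imwrite('pics/'+f,im)
    return im,d,p
def pt(p,d,u,v):
    z=d[int(round(v)),int(round(u))]; c=np.linalg.inv(p['K'])@[u,v,1]*z
    return p['R'].T@(c-p['t'])
def ray(p,u,v,h):
    o=-p['R'].T@p['t']; r=p['R'].T@np.linalg.inv(p['K'])@[u,v,1]
    return o+r*(h-o[2])/r[2]
def cloud(p,d):
    v,u=np.mgrid[:400,:640]; c=np.linalg.inv(p['K'])@np.stack([u*d,v*d,d]).reshape(3,-1)
    return (p['R'].T@(c-p['t'].reshape(3,1))).T.reshape(400,640,3)
E
python3 - <<'E'
from h import *
for n in ['top','side']:
    im,d,p=snap(n,n+'0.png'); np.savez('pics/'+n+'0.npz',im=im,d=d,**p)
    print(n,p['K'].tolist(),(-p['R'].T@p['t']).round(3),p['R'].round(2).tolist())
s=robot.sense();print(s)
E
```

```text
top [[495.83875489534654, 0.0, 317.3891650872391], [0.0, 495.83875489534654, 206.90905539592936], [0.0, 0.0, 1.0]] [0.442 0.021 1.339] [[0.02, -1.0, -0.0], [-1.0, -0.01, -0.07], [0.07, 0.0, -1.0]]
side [[495.86177686363726, 0.0, 317.5679776879736], [0.0, 495.86177686363726, 193.90535458909645], [0.0, 0.0, 1.0]] [0.486 0.827 0.999] [[-1.0, -0.05, -0.01], [-0.03, 0.75, -0.66], [0.05, -0.66, -0.75]]
{'t': 0.1, 'joints': array([ 1.08290741e+00,  2.21153528e-01,  1.52747790e+00,  5.82372376e-06,
        1.39471274e+00, -1.26097002e-01]), 'dq': array([ 0.00016982, -0.00171661, -0.00266326,  0.00048732,  0.00081348,
        0.0011248 ]), 'tau': array([ 9.37361001e-04, -4.98246682e+01, -3.90544796e+01, -2.11598540e-04,
        5.68788353e-03,  3.28464637e-05]), 'ee_pos': array([0.22096457, 0.58406019, 0.23031471]), 'tool_rot': array([-2.67380274e-04,  1.79911420e-01,  9.83682425e-01, -8.33945459e-04]), 'ft_force': array([ 0.06195651,  0.41891223, -0.58534338]), 'wrist_torque': array([ 0.04004269, -0.04507345, -0.0346028 ]), 'gripper_force': 0.0, 'finger_gap': 0.08532017909124165}
```

View pics/top0.png

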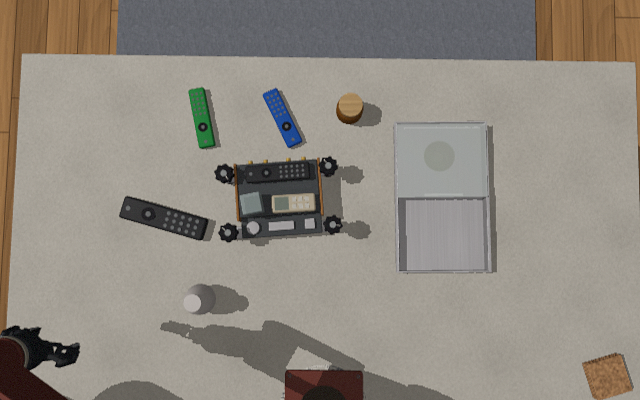

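View pics/side0.png

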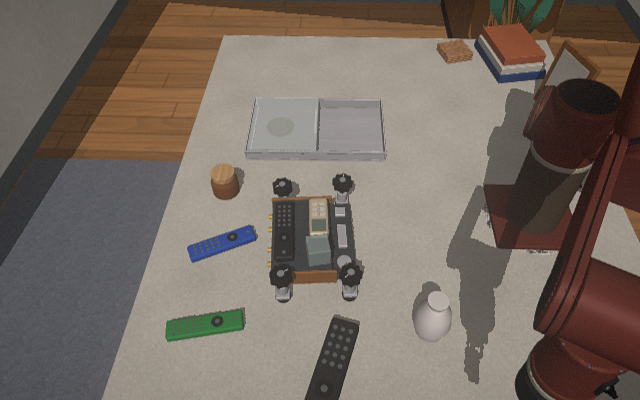

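Top view: TV-remote candidates are green (202,118), blue (282,118), big dark (163,218) and the smaller dark one on the player (280,171). The last fits, being neither blue nor green and the smaller of the dark ones. The cube is at (252,205), the beige remote at (293,203), and the tray's open half at (443,235). I'll confirm the remote in a crop and measure.

```bash
python3 - <<'E'
from h import *
z=np.load('pics/top0.npz'); im,d=z['im'],z['d']; p={k:z[k] for k in 'KRt'}
c=cloud(p,d)
cv2.imwrite('pics/crop0.png',cv2.resize(im[145:255,205:345],None,fx=5,fy=5,interpolation=cv2.INTER_CUBIC))
hsv=cv2.cvtColor(im,cv2.COLOR_BGR2HSV)
for n,(u,v) in dict(fl=(228,233),fr=(333,225),rl=(225,174),rr=(329,166)).items():
    s=np.s_[v-13:v+14,u-13:u+14]; q=c[s].reshape(-1,3); k=im[s].max(2).reshape(-1)<75
    m=k&(q[:,2]>.06); w=q[m]; hi=w[w[:,2]>np.percentile(w[:,2],60)-.006]
    print(n,len(hi),((hi.min(0)+hi.max(0))/2).round(4),np.median(hi,0).round(4),np.percentile(w[:,2],[10,50,90]).round(4))
for n,a in dict(cube=(250,206),beige=(293,203),tv=(280,172),ledge=(262,229),tablel=(205,205),traynear=(443,235),cover=(440,130),bigdark=(163,218),tv_left=(256,173),tv_right=(303,171)).items(): print(n,pt(p,d,*a).round(4))
# tray corners, beige, tv
for (u,v) in [(396,124),(488,124),(398,271),(491,271),(398,198),(490,198)]: print((u,v),ray(p,u,v,.036).round(4))
def blob(mask,box,h):
    x0,y0,x1,y1=box; mm=np.zeros(mask.shape,np.uint8); mm[y0:y1,x0:x1]=mask[y0:y1,x0:x1]
    cs,_=cv2.findContours(mm,0,2); k=max(cs,key=cv2.contourArea).reshape(-1,2)
    P=np.array([ray(p,u,v,h)[:2] for u,v in k],np.float32); print(cv2.minAreaRect(P*1000))
hs=hsv.astype(int)
blob(((im[...,2]>120)&(hs[...,1]>25)).astype(np.uint8),(265,190,322,217),.09)
E
```

```text
fl 205 [0.4592 0.1458 0.7145] [0.4588 0.2458 0.0956] [0.0913 0.0953 0.0985]
fr 214 [ 0.4735 -0.0082  0.7185] [ 0.4849 -0.0123  0.1035] [0.1003 0.1035 0.1068]
rl 198 [0.5357 0.1526 0.7165] [0.6072 0.261  0.1003] [0.065  0.0991 0.1029]
rr 197 [ 5.472e-01 -3.000e-04  7.142e-01] [ 6.294e-01 -2.000e-04  9.510e-02] [0.0666 0.0944 0.0982]
cube [0.5239 0.1917 0.1146]
beige [0.5351 0.0869 0.0858]
tv [0.6129 0.1209 0.0922]
ledge [0.469  0.1687 0.0441]
tablel [0.5325 0.3294 0.0011]
traynear [ 0.4612 -0.3152 -0.0035]
cover [ 0.7393 -0.2978  0.0364]
bigdark [0.4944 0.4326 0.0303]
tv_left [0.6099 0.1821 0.0885]
tv_right [0.6173 0.063  0.0846]
(396, 124) [ 0.7538 -0.1808  0.036 ]
(488, 124) [ 0.7574 -0.4255  0.036 ]
(398, 271) [ 0.365  -0.1878  0.036 ]
(491, 271) [ 0.3687 -0.4302  0.036 ]
(398, 198) [ 0.5562 -0.187   0.036 ]
(490, 198) [ 0.5598 -0.4292  0.036 ]
((536.6144409179688, 87.07601928710938), (43.91677474975586, 106.73500061035156), 4.332942008972168)
```

View pics/crop0.png

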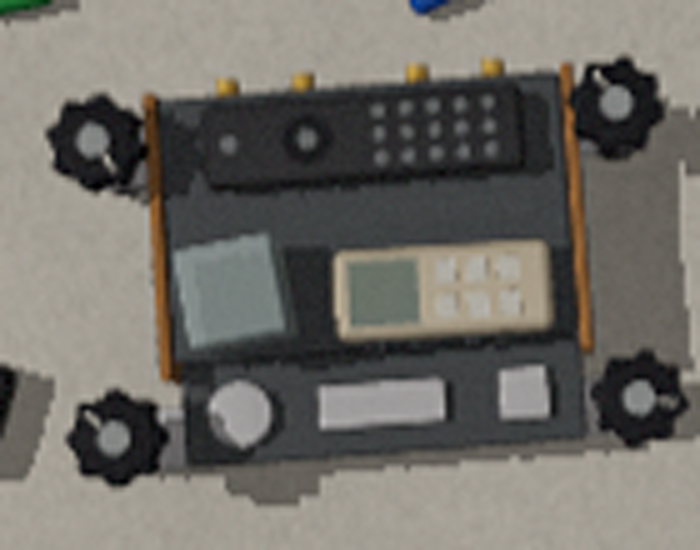

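The crop confirms the smaller dark remote on the player: crop (363,137), image (277.6,172.4), about 160 mm long with a keypad. All three things are present. Next is an exact pose fit.

```bash
python3 - <<'E'
from h import *
z=np.load('pics/top0.npz'); im,d=z['im'],z['d']; p={k:z[k] for k in 'KRt'}
c=cloud(p,d)
f=lambda a:(205+a[0]/5,145+a[1]/5)
K={}
for n,a,h in [('fl',(115,438),.096),('fr',(640,398),.1035),('rl',(95,142),.1),('rr',(617,103),.096)]:
    K[n]=ray(p,*f(a),h); print(n,K[n].round(4))
print('ctr',np.mean(list(K.values()),0).round(4), 'yaw', [np.degrees(np.arctan2(*(K[b]-K[a])[[1,0]])).round(2) for a,b in [('fl','rl'),('fr','rr')]],[np.degrees(np.arctan2(*(K[b]-K[a])[[1,0]])).round(2)-90 for a,b in [('fr','fl'),('rr','rl')]])
for n,q,h in [('tv',[(207,95),(520,85),(523,165),(205,188)],.087),('ac',[(335,255),(548,242),(552,328),(338,340)],.087),('cube',[(172,250),(268,235),(286,328),(190,348)],.117)]:
    P=np.array([ray(p,*f(a),h)[:2] for a in q],np.float32); print(n,P.mean(0),[np.degrees(np.arctan2(*(P[0]-P[1])[::-1])),np.degrees(np.arctan2(*(P[3]-P[2])[::-1]))],np.linalg.norm(P[0]-P[1]),np.linalg.norm(P[1]-P[2]))
# top plane
t=[]
for u0,v0,u1,v1 in [(180,195,540,235),(300,260,325,330)]:
    a,b=f((u0,v0)),f((u1,v1)); t.append(c[int(a[1]):int(b[1])+1,int(a[0])+1:int(b[0])+1].reshape(-1,3))
t=np.vstack(t); t=t[abs(t[:,2]-np.median(t[:,2]))<.01]
A=np.c_[t[:,:2]-[.56,.12],np.ones(len(t))]; print(len(t),np.linalg.lstsq(A,t[:,2],rcond=None)[0])
for b in [(100,280,200,380),(500,300,620,380),(340,180,380,240)]:
    q=c[b[1]:b[3],b[0]:b[2],2]; print('tablez',np.median(q))
q=c[205:265,405:480]; print('trayfloor',np.median(q[...,2]))
E
```

```text
fl [0.4576 0.2478 0.096 ]
fr [ 0.4814 -0.0147  0.1035]
rl [0.6062 0.2611 0.1   ]
rr [ 0.6304 -0.0013  0.096 ]
ctr [0.5439 0.1232 0.0989] yaw [np.float64(5.15), np.float64(5.11)] [np.float64(5.170000000000002), np.float64(5.280000000000001)]
tv [0.61441094 0.12706912] [np.float32(92.69085), np.float32(95.01253)] 0.15944982 0.041017044
ac [0.5344522 0.0851644] [np.float32(94.360855), np.float32(94.073524)] 0.10816622 0.043723978
cube [0.5311463  0.18954073] [np.float32(99.78075), np.float32(102.662254)] 0.048041716 0.04704112
709 [-0.01364876 -0.0010051   0.06548138]
tablez 0.0006574317302937999
tablez -0.00014910142145718345
tablez -0.0003532916720688053
trayfloor 0.003434969414718992
```

```bash
cat > go.py <<'E'
# usage: go.py x y z yawdeg [x y z ...]: turn needed (tool rotvec), then shifts in the turned tool's axes (mm)
import sys, numpy as np
from scipy.spatial.transform import Rotation as Q
from bench import robot
s=robot.sense(); a=list(map(float,sys.argv[1:])); y=np.radians(a[3])
D=np.array([[-np.sin(y),np.cos(y),0],[np.cos(y),np.sin(y),0],[0,0,-1]])
q=s['tool_rot']; R0=Q.from_quat([q[1],q[2],q[3],q[0]])
D=D.T
print('t',round(s['t'],2),'pos',s['ee_pos'].round(4),'gap',round(s['finger_gap'],4),'gf',s['gripper_force'],'F',s['ft_force'].round(1),'j',s['joints'].round(2))
print('turn',(R0.inv()*Q.from_matrix(D)).as_rotvec().round(4),'shift mm',(D.T@(np.array(a[:3])-s['ee_pos'])*1000).round(1))
E
python3 go.py .614 .127 .15 4
```

```text
t 0.1 pos [0.221  0.5841 0.2303] gap 0.0853 gf 0.0 F [ 0.1  0.4 -0.6] j [ 1.08  0.22  1.53  0.    1.39 -0.13]
turn [-1.7000e-03  8.0000e-04  1.1392e+00] shift mm [-483.4  360.2   80.3]
```

```bash
python3 -m pendant '[[0,0,0.095,0,0,0,-1],[0,0,0.095,0,0,0,-1],[0,0,0.095,0,0,0,-1],[0,0,0.095,0,0,0,-1],[0,0,0.095,0,0,0,-1],[0,0,0.095,0,0,0,-1],[0,0,0.095,0,0,0,-1],[0,0,0.095,0,0,0,-1],[0,0,0.095,0,0,0,-1],[0,0,0.095,0,0,0,-1],[0,0,0.095,0,0,0,-1],[0,0,0.095,0,0,0,-1]]' 40
python3 -m pendant '[[0,0,0,-0.0284,0.0212,0,-1],[0,0,0,-0.0284,0.0212,0,-1],[0,0,0,-0.0284,0.0212,0,-1],[0,0,0,-0.0284,0.0212,0,-1],[0,0,0,-0.0284,0.0212,0,-1],[0,0,0,-0.0284,0.0212,0,-1],[0,0,0,-0.0284,0.0212,0,-1],[0,0,0,-0.0284,0.0212,0,-1],[0,0,0,-0.0284,0.0212,0,-1],[0,0,0,-0.0284,0.0212,0,-1],[0,0,0,-0.0284,0.0212,0,-1],[0,0,0,-0.0284,0.0212,0,-1],[0,0,0,-0.0284,0.0212,0,-1],[0,0,0,-0.0284,0.0212,0,-1],[0,0,0,-0.0284,0.0212,0,-1],[0,0,0,-0.0284,0.0212,0,-1],[0,0,0,-0.0284,0.0212,0,-1],[0,0,0,0,0,0,-1]]'
python3 go.py .614 .127 .15 4; python3 - <<'E'
from h import *
im,d,p=snap('wrist','w1.png'); print(p['K'].round(1).tolist(),(-p['R'].T@p['t']).round(3),p['R'].round(2).tolist())
E
```

```text
t: 1.1
ee_pos: [0.221, 0.5842, 0.2307]
tool_rot: [0.0, 0.684, 0.729, -0.001]
ft_force: [-0.3, 0.7, 0.3]
finger_gap: 0.0855
gripper_force: 0.0
t: 2.6
ee_pos: [0.617, 0.1223, 0.2305]
tool_rot: [0.001, 0.684, 0.729, -0.001]
ft_force: [-1.3, -0.4, 0.0]
finger_gap: 0.0858
gripper_force: 0.0
t 2.6 pos [0.617  0.1223 0.2305] gap 0.0858 gf 0.0 F [-1.3 -0.4  0. ] j [ 0.07  0.23  1.52 -0.    1.39  0.01]
turn [ 0.0007  0.0025 -0.0058] shift mm [ 4.9 -2.7 80.5]
[[338.5, 0.0, 319.3], [0.0, 338.5, 196.0], [0.0, 0.0, 1.0]] [0.612 0.19  0.373] [[1.0, 0.06, 0.0], [0.06, -0.96, 0.27], [0.02, -0.27, -0.96]]
```

View pics/w1.png

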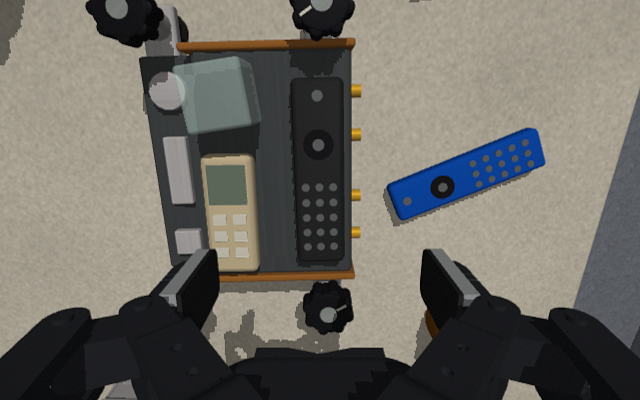

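The wrist view shows the TV remote at (318,170), spanning rows 79–261. The beige one is at (230,213), the cube at (218,95), and the blue remote lies off the player at (465,175).

```bash
python3 - <<'E'
from h import *
p=robot.camera_params('wrist')
for n,q,h in [('tv',[(292,79),(340,79),(344,261),(295,261)],.085),('ac',[(202,155),(253,155),(258,271),(208,271)],.085)]:
    P=np.array([ray(p,*a,h)[:2] for a in q],np.float32); print(n,P.mean(0),cv2.minAreaRect(P*1000))
E
python3 go.py .613 .127 .071 4
```

```text
tv [0.6132456  0.13002181] ((614.6297607421875, 130.117431640625), (45.753334045410156, 160.9458465576172), 3.7507436275482178)
ac [0.53706264 0.08901809] ((536.1964111328125, 88.95751953125), (47.11594772338867, 110.18535614013672), 3.1877288818359375)
t 2.65 pos [0.6153 0.1247 0.2303] gap 0.0854 gf 0.0 F [-0.7  0.2  0.3] j [ 0.07  0.23  1.52 -0.    1.4   0.01]
turn [-0.001   0.0006 -0.0052] shift mm [  2.4  -2.1 159.3]
```

```bash
python3 -m pendant '[[0,0,0,0.004,-0.001,0.02,-1],[0,0,0,0,0,0.02,-1],[0,0,0,0,0,0.02,-1],[0,0,0,0,0,0.02,-1],[0,0,0,0,0,0.02,-1],[0,0,0,0,0,0.02,-1],[0,0,0,0,0,0.015,-1],[0,0,0,0,0,0.012,-1],[0,0,0,0,0,0.012,-1],[0,0,0,0,0,0,-1],[0,0,0,0,0,0,0.3],[0,0,0,0,0,0,0.6],[0,0,0,0,0,0,0.6],[0,0,0,0,0,0,0.6],[0,0,0,0,0,0,0.6],[0,0,0,0,0,0,0.6],[0,0,0,0,0,0,0.6]]' 40
python3 go.py .614 .129 .2 4
```

```text
t: 4.07
ee_pos: [0.6141, 0.1318, 0.074]
tool_rot: [0.001, 0.682, 0.731, 0.001]
ft_force: [0.3, 0.2, 6.3]
finger_gap: 0.0427
gripper_force: 43.7
t 4.07 pos [0.6141 0.1318 0.074 ] gap 0.0427 gf 43.702431321144104 F [0.3 0.2 6.3] j [0.09 0.38 1.64 0.   1.12 0.02]
turn [ 0.003  -0.0001 -0.0009] shift mm [  -2.8   -0.3 -126. ]
```

```bash
python3 -m pendant '[[0,0,0,0,0,-0.005,0.6],[0,0,0,0,0,-0.01,0.6],[0,0,0,0,0,-0.02,0.6],[0,0,0,0,0,-0.02,0.6],[0,0,0,0,0,-0.02,0.6],[0,0,0,0,0,-0.02,0.6],[0,0,0,0,0,-0.02,0.6],[0,0,0,0,0,0,0.6],[0,0,0,0,0,0,0.6]]'
python3 go.py .43 -.295 .15 1
```

```text
t: 4.82
ee_pos: [0.6135, 0.1317, 0.1886]
tool_rot: [0.001, 0.682, 0.731, 0.001]
ft_force: [-0.2, -0.6, -1.6]
finger_gap: 0.0424
gripper_force: 42.9
t 4.82 pos [0.6135 0.1317 0.1886] gap 0.0424 gf 42.92322635650635 F [-0.2 -0.6 -1.6] j [0.09 0.26 1.57 0.   1.32 0.02]
turn [ 0.0027 -0.0001  0.0515] shift mm [-423.4 -190.9   38.6]
```

```bash
python3 -m pendant '[[0,0,0.052,0,0,0,0.6],[0,0,0,-0.0265,-0.0119,0,0.6],[0,0,0,-0.0265,-0.0119,0,0.6],[0,0,0,-0.0265,-0.0119,0,0.6],[0,0,0,-0.0265,-0.0119,0,0.6],[0,0,0,-0.0265,-0.0119,0,0.6],[0,0,0,-0.0265,-0.0119,0,0.6],[0,0,0,-0.0265,-0.0119,0,0.6],[0,0,0,-0.0265,-0.0119,0,0.6],[0,0,0,-0.0265,-0.0119,0,0.6],[0,0,0,-0.0265,-0.0119,0,0.6],[0,0,0,-0.0265,-0.0119,0,0.6],[0,0,0,-0.0265,-0.0119,0,0.6],[0,0,0,-0.0265,-0.0119,0,0.6],[0,0,0,-0.0265,-0.0119,0,0.6],[0,0,0,-0.0265,-0.0119,0,0.6],[0,0,0,-0.0265,-0.0119,0,0.6],[0,0,0,0,0,0,0.6],[0,0,0,0,0,0,0.6]]'
python3 go.py .43 -.295 .02 1
python3 - <<'E'
from h import *
im,d,p=snap('wrist','w2.png')
E
```

```text
t: 6.4
ee_pos: [0.4281, -0.2958, 0.1853]
tool_rot: [-0.002, 0.702, 0.712, 0.0]
ft_force: [-0.4, 0.4, -2.1]
finger_gap: 0.0426
gripper_force: 42.9
t 6.4 pos [ 0.4281 -0.2958  0.1853] gap 0.0426 gf 42.88045942783356 F [-0.4  0.4 -2.1] j [-0.76  0.01  1.84  0.    1.29 -0.77]
turn [-0.0024 -0.0026 -0.0036] shift mm [  0.8   2.  165.3]
```

View pics/w2.png

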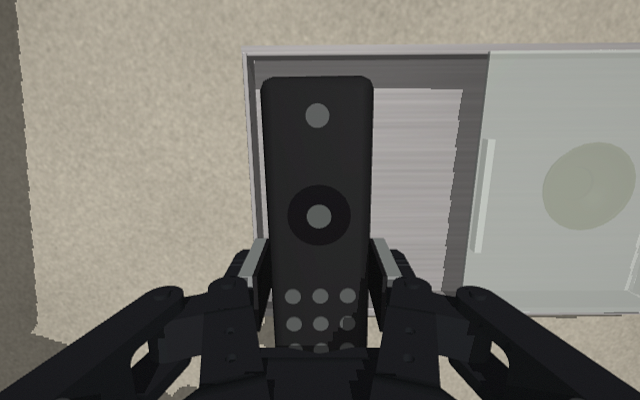

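```bash
python3 -m pendant '[[0,0,0,-0.008,0.002,0.02,0.6],[0,0,0,0,0,0.02,0.6],[0,0,0,0,0,0.02,0.6],[0,0,0,0,0,0.02,0.6],[0,0,0,0,0,0.02,0.6],[0,0,0,0,0,0.02,0.6],[0,0,0,0,0,0.02,0.6],[0,0,0,0,0,0.015,0.6],[0,0,0,0,0,0.014,0.6],[0,0,0,0,0,0,0.6],[0,0,0,0,0,0,0.6],[0,0,0,0,0,0,0],[0,0,0,0,0,0,-0.3],[0,0,0,0,0,0,-0.4],[0,0,0,0,0,0,-0.4],[0,0,0,0,0,0,-0.4]]'
python3 -m pendant '[[0,0,0,0,0,-0.01,-0.4],[0,0,0,0,0,-0.02,-0.4],[0,0,0,0,0,-0.03,-0.4],[0,0,0,0,0,-0.035,-0.7],[0,0,0,0,0,-0.035,-1],[0,0,0,0,0,-0.035,-1],[0,0,0,0,0,-0.02,-1],[0,0,0,0,0,0,-1]]'
python3 go.py .536 .086 .2 4
```

```text
t: 7.78
ee_pos: [0.4323, -0.304, 0.0192]
tool_rot: [0.001, 0.701, 0.713, 0.0]
ft_force: [0.8, -0.9, 0.1]
finger_gap: 0.0594
gripper_force: 0.0
t: 8.45
ee_pos: [0.4343, -0.3059, 0.2107]
tool_rot: [0.006, 0.701, 0.713, 0.0]
ft_force: [1.3, -0.9, 0.2]
finger_gap: 0.0854
gripper_force: 0.0
t 8.45 pos [ 0.4343 -0.3059  0.2107] gap 0.0854 gf 0.0 F [ 1.3 -0.9  0.2] j [-0.76  0.    1.8  -0.    1.33 -0.78]
turn [ 0.0078  0.0082 -0.0529] shift mm [383.9 128.8  10.7]
```

```bash
python3 -m pendant '[[0,0,-0.053,0,0,0,-1],[0,0,0,0.0257,0.0087,0,-1],[0,0,0,0.0257,0.0087,0,-1],[0,0,0,0.0257,0.0087,0,-1],[0,0,0,0.0257,0.0087,0,-1],[0,0,0,0.0257,0.0087,0,-1],[0,0,0,0.0257,0.0087,0,-1],[0,0,0,0.0257,0.0087,0,-1],[0,0,0,0.0257,0.0087,0,-1],[0,0,0,0.0257,0.0087,0,-1],[0,0,0,0.0257,0.0087,0,-1],[0,0,0,0.0257,0.0087,0,-1],[0,0,0,0.0257,0.0087,0,-1],[0,0,0,0.0257,0.0087,0,-1],[0,0,0,0.0257,0.0087,0,-1],[0,0,0,0.0257,0.0087,0,-1],[0,0,0,0,0,0,-1],[0,0,0,0,0,0,-1]]'
python3 - <<'E'
from h import *
im,d,p=snap('wrist','w3.png')
hs=cv2.cvtColor(im,cv2.COLOR_BGR2HSV).astype(int)
m=((hs[...,0]>12)&(hs[...,0]<30)&(hs[...,1]>45)&(hs[...,1]<150)&(hs[...,2]>140)).astype(np.uint8)
m=cv2.morphologyEx(m,cv2.MORPH_CLOSE,np.ones((5,5)))
cs,_=cv2.findContours(m,0,2)
for k in sorted(cs,key=cv2.contourArea)[-3:]:
    P=np.array([ray(p,u,v,.085)[:2] for u,v in k.reshape(-1,2)],np.float32); print(cv2.boundingRect(k),cv2.minAreaRect(P*1000))
E
python3 go.py .536 .086 .07 4
```

```text
t: 9.95
ee_pos: [0.5345, 0.0912, 0.203]
tool_rot: [-0.0, 0.681, 0.732, -0.0]
ft_force: [0.1, -0.4, -0.0]
finger_gap: 0.0855
gripper_force: 0.0
(451, 212, 5, 4) ((644.0862426757812, 80.57735443115234), (1.4320873022079468, 4.348757743835449), 58.09349060058594)
(455, 170, 5, 3) ((640.7825927734375, 115.37674713134766), (1.0199096202850342, 3.6708805561065674), 68.45390319824219)
(296, 128, 56, 130) ((537.8126220703125, 87.0584716796875), (42.543331146240234, 106.7998046875), 4.276217937469482)
t 10.0 pos [0.5345 0.0902 0.2029] gap 0.0851 gf 0.0 F [ 0.1 -0.4 -0.2] j [ 0.02  0.05  1.77 -0.    1.32 -0.05]
turn [-0.0011  0.0005  0.0014] shift mm [ -4.3   1.2 132.9]
```

View pics/w3.png

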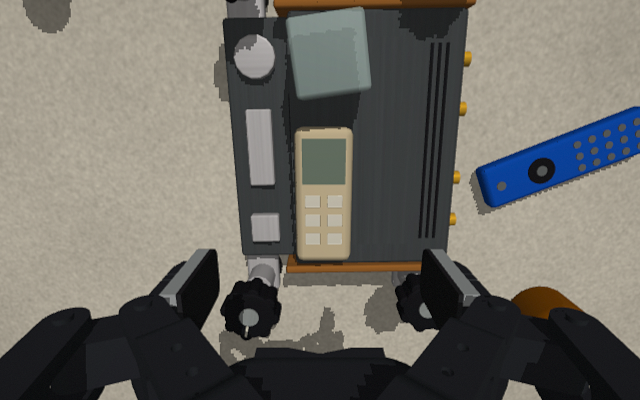

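Wrist view: the beige remote is at (324,193) → (0.5375, 0.087), the cube at (330,55), and the three keys at (254,57), (260,147) and (265,227). I'm grasping the beige remote now.

```bash
python3 -m pendant '[[0,0,0,-0.003,0.003,0.02,-1],[0,0,0,0,0,0.02,-1],[0,0,0,0,0,0.02,-1],[0,0,0,0,0,0.02,-1],[0,0,0,0,0,0.02,-1],[0,0,0,0,0,0.012,-1],[0,0,0,0,0,0.01,-1],[0,0,0,0,0,0.01,-1],[0,0,0,0,0,0,-1],[0,0,0,0,0,0,0.3],[0,0,0,0,0,0,0.6],[0,0,0,0,0,0,0.6],[0,0,0,0,0,0,0.6],[0,0,0,0,0,0,0.6],[0,0,0,0,0,0,0.6],[0,0,0,0,0,0,0.6]]' 40
python3 -m pendant '[[0,0,0,0,0,-0.005,0.6],[0,0,0,0,0,-0.01,0.6],[0,0,0,0,0,-0.02,0.6],[0,0,0,0,0,-0.02,0.6],[0,0,0,0,0,-0.02,0.6],[0,0,0,0,0,-0.02,0.6],[0,0,0,0,0,-0.02,0.6],[0,0,0,0,0,0,0.6],[0,0,0,0,0,0,0.6]]'
python3 go.py .512 -.262 .185 1
```

```text
t: 11.33
ee_pos: [0.5392, 0.0875, 0.0727]
tool_rot: [0.001, 0.682, 0.732, 0.001]
ft_force: [-1.2, -0.4, 5.7]
finger_gap: 0.0444
gripper_force: 44.2
t: 12.08
ee_pos: [0.5391, 0.0875, 0.1879]
tool_rot: [0.001, 0.682, 0.731, 0.001]
ft_force: [-0.3, -0.2, -1.1]
finger_gap: 0.045
gripper_force: 43.4
t 12.08 pos [0.5391 0.0875 0.1879] gap 0.045 gf 43.4355765581131 F [-0.3 -0.2 -1.1] j [ 0.02  0.07  1.78  0.    1.29 -0.05]
turn [0.0033 0.     0.0526] shift mm [-349.   -33.2    2.9]
```

```bash
python3 -m pendant '[[0,0,0.052,0,0,0,0.6],[0,0,0,-0.025,-0.0028,0,0.6],[0,0,0,-0.025,-0.0028,0,0.6],[0,0,0,-0.025,-0.0028,0,0.6],[0,0,0,-0.025,-0.0028,0,0.6],[0,0,0,-0.025,-0.0028,0,0.6],[0,0,0,-0.025,-0.0028,0,0.6],[0,0,0,-0.025,-0.0028,0,0.6],[0,0,0,-0.025,-0.0028,0,0.6],[0,0,0,-0.025,-0.0028,0,0.6],[0,0,0,-0.025,-0.0028,0,0.6],[0,0,0,-0.025,-0.0028,0,0.6],[0,0,0,-0.025,-0.0028,0,0.6],[0,0,0,-0.025,-0.0028,0,0.6],[0,0,0,-0.025,-0.0028,0,0.6],[0,0,0,0,0,0,0.6],[0,0,0,0,0,0,0.6],[0,0,0,0,0,0,0.6]]'
python3 go.py .506 -.262 .015 1
python3 - <<'E'
from h import *
im,d,p=snap('top'); cv2.imwrite('pics/t2.png',cv2.resize(im[100:290,190:510],None,fx=2.5,fy=2.5))
E
```

```text
t: 13.58
ee_pos: [0.5045, -0.2624, 0.1848]
tool_rot: [-0.001, 0.701, 0.713, -0.0]
ft_force: [-0.6, -0.9, -1.4]
finger_gap: 0.0447
gripper_force: 43.4
t 13.58 pos [ 0.5045 -0.2624  0.1848] gap 0.0447 gf 43.40379059314728 F [-0.6 -0.9 -1.4] j [-0.62  0.13  1.72  0.    1.3  -0.64]
turn [-0.0021 -0.0021  0.0001] shift mm [  0.4   1.5 169.8]
```

View pics/t2.png

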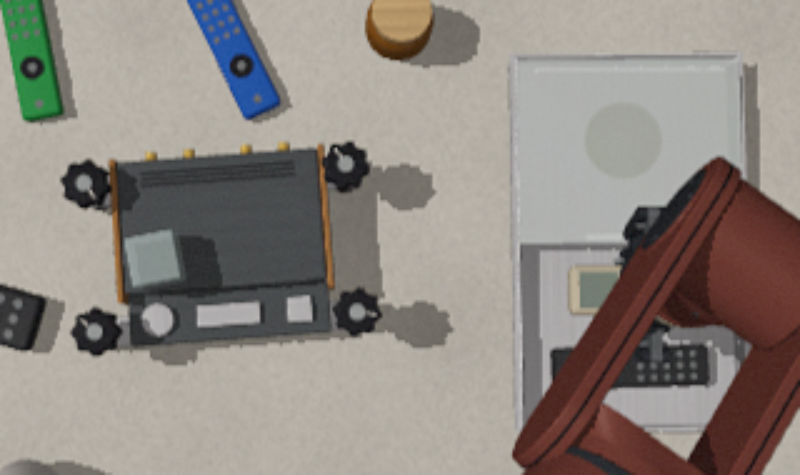

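The TV remote lies flat in the tray at crop (630,365). The beige one is held above the tray at (600,290), and the cube is still on the player at (153,260). Lowering and releasing.

```bash
python3 -m pendant '[[0,0,0,0,0.002,0.02,0.6],[0,0,0,0,0,0.02,0.6],[0,0,0,0,0,0.02,0.6],[0,0,0,0,0,0.02,0.6],[0,0,0,0,0,0.02,0.6],[0,0,0,0,0,0.02,0.6],[0,0,0,0,0,0.02,0.6],[0,0,0,0,0,0.015,0.6],[0,0,0,0,0,0.014,0.6],[0,0,0,0,0,0,0.6],[0,0,0,0,0,0,0.6],[0,0,0,0,0,0,0],[0,0,0,0,0,0,-0.2],[0,0,0,0,0,0,-0.3],[0,0,0,0,0,0,-0.3],[0,0,0,0,0,0,-0.3]]'
python3 -m pendant '[[0,0,0,0,0,-0.01,-0.3],[0,0,0,0,0,-0.02,-0.3],[0,0,0,0,0,-0.03,-0.3],[0,0,0,0,0,-0.035,-0.7],[0,0,0,0,0,-0.035,-1],[0,0,0,0,0,-0.035,-1],[0,0,0,0,0,-0.035,-1],[0,0,0,0,0,0,-1]]'
python3 go.py .531 .1895 .22 10
```

```text
t: 14.97
ee_pos: [0.5078, -0.2636, 0.0182]
tool_rot: [0.001, 0.701, 0.713, 0.0]
ft_force: [-0.1, 0.9, 0.7]
finger_gap: 0.0555
gripper_force: 0.0
t: 15.63
ee_pos: [0.5109, -0.2657, 0.2274]
tool_rot: [0.007, 0.701, 0.713, 0.001]
ft_force: [1.1, -0.3, 1.7]
finger_gap: 0.0855
gripper_force: 0.0
t 15.63 pos [ 0.5109 -0.2657  0.2274] gap 0.0855 gf 0.0 F [ 1.1 -0.3  1.7] j [-0.62  0.09  1.67  0.    1.36 -0.63]
turn [ 0.011   0.0095 -0.1565] shift mm [444.8  98.9   7.4]
```

```bash
python3 -m pendant '[[0,0,-0.078,0,0,0,-1],[0,0,-0.078,0,0,0,-1],[0,0,0,0.0278,0.006,0,-1],[0,0,0,0.0278,0.006,0,-1],[0,0,0,0.0278,0.006,0,-1],[0,0,0,0.0278,0.006,0,-1],[0,0,0,0.0278,0.006,0,-1],[0,0,0,0.0278,0.006,0,-1],[0,0,0,0.0278,0.006,0,-1],[0,0,0,0.0278,0.006,0,-1],[0,0,0,0.0278,0.006,0,-1],[0,0,0,0.0278,0.006,0,-1],[0,0,0,0.0278,0.006,0,-1],[0,0,0,0.0278,0.006,0,-1],[0,0,0,0.0278,0.006,0,-1],[0,0,0,0.0278,0.006,0,-1],[0,0,0,0.0278,0.006,0,-1],[0,0,0,0.0278,0.006,0,-1],[0,0,0,0,0,0,-1],[0,0,0,0,0,0,-1]]'
python3 - <<'E'
from h import *
im,d,p=snap('wrist','w4.png')
cv2.imwrite('pics/w4c.png',cv2.resize(im[60:300,200:440],None,fx=2.5,fy=2.5,interpolation=cv2.INTER_CUBIC))
hs=cv2.cvtColor(im,cv2.COLOR_BGR2HSV).astype(int); print(hs[150:200:16,300:350:16].tolist())
np.savez('pics/w4.npz',im=im,d=d,**p)
E
python3 go.py .531 .1895 .10 10
```

```text
t: 17.3
ee_pos: [0.5246, 0.1927, 0.2178]
tool_rot: [0.0, 0.642, 0.767, 0.0]
ft_force: [0.1, -0.3, 0.3]
finger_gap: 0.0857
gripper_force: 0.0
[[[90, 9, 59], [75, 8, 63], [100, 13, 61], [90, 16, 65]], [[80, 24, 94], [81, 25, 101], [82, 28, 101], [83, 23, 101]], [[78, 24, 126], [83, 24, 125], [82, 22, 125], [79, 22, 125]], [[78, 26, 117], [76, 27, 125], [78, 26, 126], [81, 27, 125]]]
t 17.35 pos [0.5247 0.1917 0.2176] gap 0.0854 gf 0.0 F [ 0.5 -0.9 -0.6] j [ 0.21  0.07  1.72 -0.    1.35  0.03]
turn [0.0001 0.0004 0.0008] shift mm [ -3.2   5.9 117.6]
```

View pics/w4c.png

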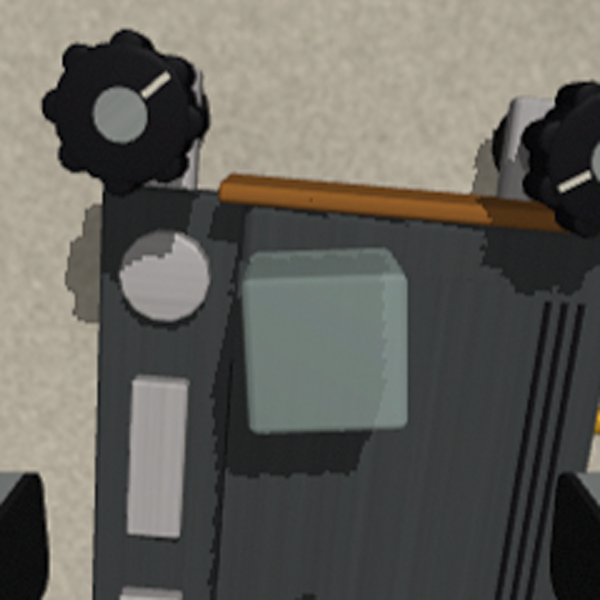

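The crop shows the cube's top face with corners at crop (245,280), (405,275), (407,427) and (250,432). Casting those at z = 0.116.

```bash
python3 - <<'E'
from h import *
z=np.load('pics/w4.npz'); p={k:z[k] for k in 'KRt'}
P=np.array([ray(p,200+u/2.5,60+v/2.5,.116)[:2] for u,v in [(245,280),(405,275),(407,427),(250,432)]],np.float32); print(P.mean(0),cv2.minAreaRect(P*1000))
E
```

```text
[0.5336274 0.1894982] ((533.558349609375, 189.5089874267578), (48.56795883178711, 47.871395111083984), 12.082358360290527)
```

```bash
python3 -m pendant '[[0,0,-0.025,-0.003,0.008,0.02,-1],[0,0,0,0,0,0.02,-1],[0,0,0,0,0,0.02,-1],[0,0,0,0,0,0.02,-1],[0,0,0,0,0,0.02,-1],[0,0,0,0,0,0.016,-1],[0,0,0,0,0,0.014,-1],[0,0,0,0,0,0.011,-1],[0,0,0,0,0,0,-1],[0,0,0,0,0,0,0],[0,0,0,0,0,0,0.5],[0,0,0,0,0,0,0.5],[0,0,0,0,0,0,0.5],[0,0,0,0,0,0,0.5],[0,0,0,0,0,0,0.5],[0,0,0,0,0,0,0.5]]' 50
python3 -m pendant '[[0,0,0,0,0,-0.005,0.5],[0,0,0,0,0,-0.01,0.5],[0,0,0,0,0,-0.02,0.5],[0,0,0,0,0,-0.02,0.5],[0,0,0,0,0,-0.02,0.5],[0,0,0,0,0,-0.02,0.5],[0,0,0,0,0,-0.02,0.5],[0,0,0,0,0,-0.02,0.5],[0,0,0,0,0,0,0.5]]'
python3 go.py .508 -.375 .2 1
```

```text
t: 18.68
ee_pos: [0.5343, 0.1901, 0.0779]
tool_rot: [0.001, 0.633, 0.774, 0.001]
ft_force: [-0.6, -0.9, 6.1]
finger_gap: 0.0495
gripper_force: 53.8
t: 19.43
ee_pos: [0.5355, 0.1906, 0.2165]
tool_rot: [0.002, 0.633, 0.774, 0.003]
ft_force: [1.3, 0.4, -1.4]
finger_gap: 0.0494
gripper_force: 53.0
t 19.43 pos [0.5355 0.1906 0.2165] gap 0.0494 gf 53.01664173603058 F [ 1.3  0.4 -1.4] j [0.2  0.09 1.7  0.   1.34 0.  ]
turn [ 0.0077 -0.0008  0.1818] shift mm [-565.   -37.4   16.5]
```

```bash
python3 -m pendant '[[0,0,0.091,0,0,0,0.5],[0,0,0.091,0,0,0,0.5],[0,0,0,-0.0353,-0.0023,0,0.5],[0,0,0,-0.0353,-0.0023,0,0.5],[0,0,0,-0.0353,-0.0023,0,0.5],[0,0,0,-0.0353,-0.0023,0,0.5],[0,0,0,-0.0353,-0.0023,0,0.5],[0,0,0,-0.0353,-0.0023,0,0.5],[0,0,0,-0.0353,-0.0023,0,0.5],[0,0,0,-0.0353,-0.0023,0,0.5],[0,0,0,-0.0353,-0.0023,0,0.5],[0,0,0,-0.0353,-0.0023,0,0.5],[0,0,0,-0.0353,-0.0023,0,0.5],[0,0,0,-0.0353,-0.0023,0,0.5],[0,0,0,-0.0353,-0.0023,0,0.5],[0,0,0,-0.0353,-0.0023,0,0.5],[0,0,0,-0.0353,-0.0023,0,0.5],[0,0,0,-0.0353,-0.0023,0,0.5],[0,0,0,0,0,0,0.5],[0,0,0,0,0,0,0.5]]'
python3 go.py .508 -.375 .02 1
python3 - <<'E'
from h import *
im,d,p=snap('wrist','w5.png')
E
```

```text
t: 21.1
ee_pos: [0.5048, -0.3767, 0.2094]
tool_rot: [-0.001, 0.702, 0.712, 0.0]
ft_force: [0.1, -0.3, -3.3]
finger_gap: 0.0495
gripper_force: 52.9
t 21.1 pos [ 0.5048 -0.3767  0.2094] gap 0.0495 gf 52.93233633041382 F [ 0.1 -0.3 -3.3] j [-0.77  0.25  1.53  0.    1.36 -0.78]
turn [-0.0018 -0.0019 -0.0036] shift mm [  1.7   3.2 189.4]
```

View pics/w5.png

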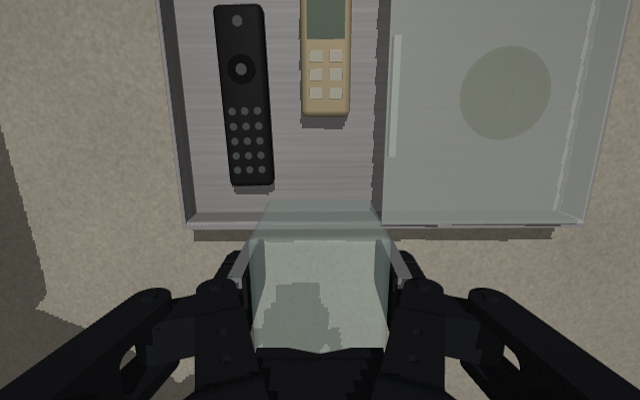

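```bash
python3 -m pendant '[[0,0,0,0.001,0.002,0.02,0.5],[0,0,0,0,0,0.02,0.5],[0,0,0,0,0,0.02,0.5],[0,0,0,0,0,0.02,0.5],[0,0,0,0,0,0.02,0.5],[0,0,0,0,0,0.02,0.5],[0,0,0,0,0,0.02,0.5],[0,0,0,0,0,0.02,0.5],[0,0,0,0,0,0.018,0.5],[0,0,0,0,0,0.013,0.5],[0,0,0,0,0,0,0.5],[0,0,0,0,0,0,0.5],[0,0,0,0,0,0,-0.1],[0,0,0,0,0,0,-0.3],[0,0,0,0,0,0,-0.35],[0,0,0,0,0,0,-0.35],[0,0,0,0,0,0,-0.35]]'
python3 -m pendant '[[0,0,0,0,0,-0.01,-0.35],[0,0,0,0,0,-0.02,-0.35],[0,0,0,0,0,-0.03,-0.35],[0,0,0,0,0,-0.035,-0.7],[0,0,0,0,0,-0.035,-1],[0,0,0,0,0,-0.035,-1],[0,0,0,0,0,-0.035,-1],[0,0,0,0,0,0,-1]]'
python3 go.py .45 -.01 .25 5.2
```

```text
t: 22.57
ee_pos: [0.5085, -0.3748, 0.0212]
tool_rot: [0.001, 0.701, 0.713, 0.0]
ft_force: [1.2, 1.0, 0.2]
finger_gap: 0.0573
gripper_force: 0.0
t: 23.23
ee_pos: [0.5112, -0.3774, 0.2312]
tool_rot: [0.008, 0.701, 0.713, 0.0]
ft_force: [-0.3, -0.7, 0.9]
finger_gap: 0.0852
gripper_force: 0.0
t 23.23 pos [ 0.5112 -0.3774  0.2312] gap 0.0852 gf 0.0 F [-0.3 -0.7  0.9] j [-0.76  0.23  1.51  0.    1.38 -0.78]
turn [ 0.0104  0.011  -0.0737] shift mm [371.4 -27.7 -18.8]
```

```bash
python3 -m pendant '[[0,0,-0.074,0,0,0,-1],[0,0,0,0.032,0,-0.009,-1],[0,0,0,0.032,0,-0.009,-1],[0,0,0,0.032,0,-0.009,-1],[0,0,0,0.032,0,-0.009,-1],[0,0,0,0.032,0,-0.009,-1],[0,0,0,0.032,0,-0.009,-1],[0,0,0,0.032,0,-0.009,-1],[0,0,0,0.032,0,-0.009,-1],[0,0,0,0.032,0,-0.009,-1],[0,0,0,0.032,0,-0.009,-1],[0,0,0,0.032,0,-0.009,-1],[0,0,0,0.032,0,-0.009,-1],[0,0,0,0.032,0,-0.009,-1],[0,0,0,0.032,0,-0.009,-1],[0,0,0,0.025,0.002,-0.009,-1],[0,0,0,0,0,0,-1],[0,0,0,0,0,0,-1]]'
python3 go.py .545 .085 .38 5.2
python3 - <<'E'
from h import *
im,d,p=snap('wrist','w6.png'); D=[d]
for i in range(3): D.append(robot.snapshot('wrist')[1])
D=np.array(D); D[D==0]=np.nan; d=np.nanmean(D,0); np.savez('pics/w6.npz',im=im,d=d,**p)
print(np.nanmedian(np.nanstd(D,0)))
E
```

```text
t: 24.73
ee_pos: [0.467, 0.0978, 0.3565]
tool_rot: [0.001, 0.673, 0.739, 0.001]
ft_force: [0.2, 0.1, -0.5]
finger_gap: 0.0855
gripper_force: 0.0
t 24.73 pos [0.467  0.0978 0.3565] gap 0.0855 gf 0.0 F [ 0.2  0.1 -0.5] j [ 0.04 -0.19  1.71 -0.    1.62 -0.05]
turn [0.0022 0.0004 0.0031] shift mm [-19.8  76.5 -23.5]
0.000813609
```

View pics/w6.png

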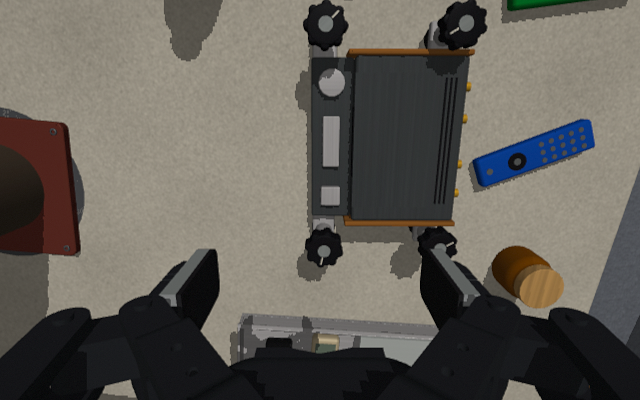

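All four knobs are visible: fl (326,23), rl (462,22), fr (323,250), rr (437,243). Measuring their heights and the case plane.

```bash
cat > kn.py <<'E'
import sys; from h import *
def knobs(f,guess,rects=None):
    z=np.load(f); im,d=z['im'],z['d']; p={k:z[k] for k in 'KRt'}; c=cloud(p,d)
    g=cv2.cvtColor(im,cv2.COLOR_BGR2GRAY); out={}
    for n,(u,v) in guess.items():
        x0,y0=u-24,max(v-24,0); s=g[y0:v+24,x0:u+24]
        m=(s<48).astype(np.uint8); m=cv2.morphologyEx(m,cv2.MORPH_CLOSE,np.ones((7,7)))
        k=np.zeros_like(m); cs,_=cv2.findContours(m,0,2); cc=max(cs,key=cv2.contourArea); cv2.drawContours(k,[cc],-1,1,-1)
        zz=c[y0:v+24,x0:u+24,2][k>0]; zz=zz[np.isfinite(zz)]
        h,e=np.histogram(zz,40,(.07,.13)); top=np.median(zz[abs(zz-e[np.argmax(np.convolve(h,[1,1,1],'same'))]-.00075)<.004])
        disc=c[v-3:v+4,u-3:u+4].reshape(-1,3); 
        out[n]=np.append(ray(p,u,v,.096)[:2],np.nanmedian(disc[:,2])); print(n,'at',out[n][:2].round(4),'disc z',out[n][2].round(4),'knob z',top.round(4),zz.size)
    if rects:
        t=np.vstack([c[b:e,a:q].reshape(-1,3) for a,b,q,e in rects]); t=t[np.isfinite(t[:,2])]; t=t[abs(t[:,2]-np.median(t[:,2]))<.008]
        o=np.mean([w[:2] for w in out.values()],0); A=np.c_[t[:,:2]-o,np.ones(len(t))]; k=np.linalg.lstsq(A,t[:,2],rcond=None)[0]; print('plane',k.round(4))
        for n,w in out.items(): print(n,'over base plane',round(w[2]-k@np.append(w[:2]-o,1),4))
    return out,c
E
python3 - <<'E'
from kn import *
o,c=knobs('pics/w6.npz',dict(fl=(326,23),rl=(463,22),fr=(323,251),rr=(436,243)),[(362,62,435,215)])
for b in [(120,80,240,200),(250,100,290,240),(500,60,580,110),(250,270,400,300)]: print('table',np.nanmedian(c[b[1]:b[3],b[0]:b[2],2]).round(4))
E
```

```text
fl at [0.4603 0.2485] disc z 0.0986 knob z 0.0974 1620
rl at [0.6081 0.2635] disc z 0.1041 knob z 0.1031 1837
fr at [ 0.4832 -0.0191] disc z 0.1054 knob z 0.1042 1139
rr at [0.627  0.0056] disc z 0.0975 knob z 0.097 1109
plane [0.0011 0.001  0.067 ]
fl over base plane 0.0316
rl over base plane 0.0369
fr over base plane 0.0386
rr over base plane 0.0305
table 0.0007
table 0.0009
table 0.0018
table 0.0007
```

Two feet are short: rl's knob stands about 5.9 mm high over the base (≈3.1 rad) and fr's about 7.6 mm (≈4.0 rad). fl and rr are on the sideboard. Starting with fr, I wind the wrist back first so that one grip covers the whole turn.

```bash
python3 -m pendant '[[0,0,-0.12,0,0,0,-1],[0,0,-0.12,0,0,0,-1],[0,0,-0.12,0,0,0,-1],[0,0,-0.12,0,0,0,-1],[0,0,-0.12,0,0,0,-1],[0,0,-0.12,0,0,0,-1],[0,0,-0.12,0,0,0,-1],[0,0,-0.12,0,0,0,-1],[0,0,-0.12,0,0,0,-1],[0,0,-0.12,0,0,0,-1],[0,0,-0.12,0,0,0,-1],[0,0,-0.12,0,0,0,-1],[0,0,-0.12,0,0,0,-1],[0,0,-0.12,0,0,0,-1],[0,0,-0.12,0,0,0,-1],[0,0,-0.12,0,0,0,-1],[0,0,-0.08,0,0,0,-1],[0,0,0,0,0,0,-1]]'
python3 go.py .482 -.015 .15 120
```

```text
t: 26.43
ee_pos: [0.467, 0.0957, 0.3548]
tool_rot: [-0.0, -0.258, 0.966, 0.0]
ft_force: [0.5, 0.2, -0.3]
finger_gap: 0.0858
gripper_force: 0.0
t 26.43 pos [0.467  0.0957 0.3548] gap 0.0858 gf 0.0 F [ 0.5  0.2 -0.3] j [ 0.04 -0.19  1.72 -0.    1.62 -2.06]
turn [ 0.0003 -0.0009 -0.0026] shift mm [  42.3 -103.4  204.8]
```

```bash
python3 -m pendant '[[0,0,0,0.0053,-0.0129,0.0256,-1],[0,0,0,0.0053,-0.0129,0.0256,-1],[0,0,0,0.0053,-0.0129,0.0256,-1],[0,0,0,0.0053,-0.0129,0.0256,-1],[0,0,0,0.0053,-0.0129,0.0256,-1],[0,0,0,0.0053,-0.0129,0.0256,-1],[0,0,0,0.0053,-0.0129,0.0256,-1],[0,0,0,0.0053,-0.0129,0.0256,-1],[0,0,0,0,0,0,-1],[0,0,0,0,0,0,-1]]'
python3 go.py .482 -.015 .078 120
python3 - <<'E'
from h import *
im,d,p=snap('wrist','w7.png'); np.savez('pics/w7.npz',im=im,d=d,**p)
im,d,p=snap('top','t7.png'); np.savez('pics/t7.npz',im=im,d=d,**p)
E
```

```text
t: 27.27
ee_pos: [0.4801, -0.0145, 0.149]
tool_rot: [-0.002, -0.255, 0.967, 0.001]
ft_force: [0.7, 0.2, 0.4]
finger_gap: 0.0852
gripper_force: 0.0
t 27.27 pos [ 0.4801 -0.0145  0.149 ] gap 0.0852 gf 0.0 F [0.7 0.2 0.4] j [-0.19 -0.05  1.97  0.    1.22 -2.28]
turn [ 0.0029 -0.0031 -0.008 ] shift mm [-1.4 -1.4 71. ]
```

View pics/w7.png

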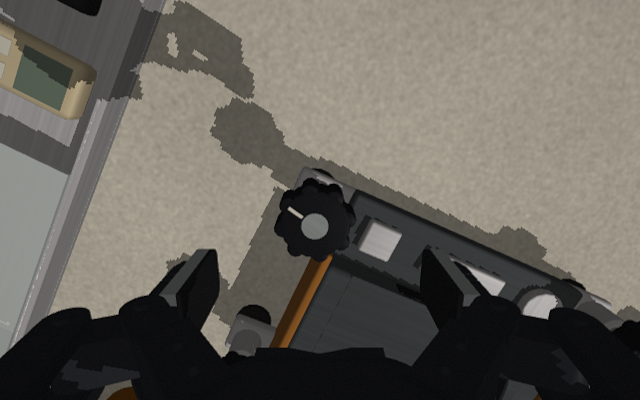

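```bash
python3 - <<'E'
from h import *
z=np.load('pics/w7.npz'); p={k:z[k] for k in 'KRt'}; c=cloud(p,z['d'])
print(ray(p,314,227,.104).round(4), ray(p,316,220,.104).round(4), np.median(c[222:232,309:319].reshape(-1,3),0).round(4), 'tbl',np.median(c[60:120,400:500,2]))
E
```

```text
[ 0.4842 -0.0152  0.104 ] [ 0.4798 -0.0164  0.104 ] [ 0.4838 -0.0158  0.1049] tbl 0.0005329976240053557
```

```bash
python3 -m pendant '[[0,0,0,-0.002,-0.0024,0.018,-1],[0,0,0,0,0,0.018,-1],[0,0,0,0,0,0.014,-1],[0,0,0,0,0,0.012,-1],[0,0,0,0,0,0.01,-1],[0,0,0,0,0,0,-1],[0,0,0,0,0,0,-0.4],[0,0,0,0,0,0,0.4],[0,0,0,0,0,0,0.4],[0,0,0,0,0,0,0.4],[0,0,0,0,0,0,0.4],[0,0,0,0,0,0,0.4]]' 35
python3 go.py .483 -.0155 .076 120
```

```text
t: 28.37
ee_pos: [0.4851, -0.015, 0.0793]
tool_rot: [0.001, -0.257, 0.966, -0.0]
ft_force: [0.3, -1.4, 2.1]
finger_gap: 0.0488
gripper_force: 38.0
t 28.37 pos [ 0.4851 -0.015   0.0793] gap 0.0488 gf 37.963473200798035 F [ 0.3 -1.4  2.1] j [-0.19  0.06  2.02 -0.    1.07 -2.28]
turn [-0.001   0.0011 -0.0035] shift mm [2.  0.6 3.3]
```

```bash
python3 -m pendant '[[0,0,0.12,0,0,0.00023,0.4],[0,0,0.12,0,0,0.00023,0.4],[0,0,0.12,0,0,0.00023,0.4],[0,0,0.12,0,0,0.00023,0.4],[0,0,0.12,0,0,0.00023,0.4],[0,0,0.12,0,0,0.00023,0.4],[0,0,0.12,0,0,0.00023,0.4],[0,0,0.12,0,0,0.00023,0.4],[0,0,0.12,0,0,0.00023,0.4],[0,0,0.12,0,0,0.00023,0.4],[0,0,0.12,0,0,0.00023,0.4],[0,0,0.12,0,0,0.00023,0.4],[0,0,0,0,0,0,0.4]]'
python3 go.py .483 -.0155 .076 120; python3 -c "from bench import robot;print(robot.sense()['wrist_torque'])"
```

```text
t: 29.45
ee_pos: [0.4847, -0.0166, 0.0765]
tool_rot: [0.001, 0.447, 0.895, -0.001]
ft_force: [-2.3, -7.4, 6.4]
finger_gap: 0.0489
gripper_force: 38.4
t 29.45 pos [ 0.4847 -0.0166  0.0765] gap 0.0489 gf 38.41382682323456 F [-2.3 -7.4  6.4] j [-0.19  0.06  2.02 -0.    1.06 -0.84]
turn [-3.3000e-03  1.0000e-03 -1.4496e+00] shift mm [0.9 1.8 0.5]
[-1.20745928  0.47315897 -0.12040985]
```

```bash
python3 -m pendant '[[0,0,0.12,0,0,0.00023,0.4],[0,0,0.12,0,0,0.00023,0.4],[0,0,0.12,0,0,0.00023,0.4],[0,0,0.12,0,0,0.00023,0.4],[0,0,0.12,0,0,0.00023,0.4],[0,0,0.12,0,0,0.00023,0.4],[0,0,0.12,0,0,0.00023,0.4],[0,0,0.12,0,0,0.00023,0.4],[0,0,0.12,0,0,0.00023,0.4],[0,0,0.12,0,0,0.00023,0.4],[0,0,0.12,0,0,0.00023,0.4],[0,0,0.12,0,0,0.00023,0.4],[0,0,0.12,0,0,0.00023,0.4],[0,0,0.12,0,0,0.00023,0.4],[0,0,0.12,0,0,0.00023,0.4],[0,0,0.12,0,0,0.00023,0.4],[0,0,0.12,0,0,0.00023,0.4],[0,0,0,0,0,0,0.4]]'
python3 go.py .483 -.0155 .076 120; python3 -c "from bench import robot;print(robot.sense()['wrist_torque'])"
```

```text
t: 30.95
ee_pos: [0.483, -0.0157, 0.0727]
tool_rot: [0.001, 0.996, 0.088, -0.002]
ft_force: [-10.7, -4.0, 13.5]
finger_gap: 0.049
gripper_force: 39.2
t 30.95 pos [ 0.483  -0.0157  0.0727] gap 0.049 gf 39.242870807647705 F [-10.7  -4.   13.5] j [-0.19  0.07  2.02 -0.    1.06  1.2 ]
turn [ 0.0057 -0.      2.7935] shift mm [-0.1  0.2 -3.3]
[-0.54206477  1.78705873 -0.05074057]
```

```bash
python3 -m pendant '[[0,0,0,0,0,0,0],[0,0,0,0,0,0,-0.6],[0,0,0,0,0,0,-1],[0,0,0,0,0,0,-1],[0,0,0,0,0,0,-1],[0,0,0,0,0,-0.01,-1],[0,0,0,0,0,-0.02,-1],[0,0,0,0,0,-0.03,-1],[0,0,0,0,0,-0.03,-1],[0,0,0,0,0,-0.03,-1],[0,0,0,0,0,-0.03,-1],[0,0,0,0,0,-0.03,-1],[0,0,0,0,0,-0.03,-1],[0,0,0,0,0,-0.03,-1]]'
python3 go.py .48 .098 .36 5.2
```

```text
t: 32.12
ee_pos: [0.4841, -0.0147, 0.3142]
tool_rot: [0.0, 0.996, 0.091, 0.0]
ft_force: [0.5, -1.2, 0.2]
finger_gap: 0.0855
gripper_force: 0.0
t 32.12 pos [ 0.4841 -0.0147  0.3142] gap 0.0855 gf 0.0 F [ 0.5 -1.2  0.2] j [-0.19 -0.17  1.77  0.    1.54  1.2 ]
turn [ 8.0000e-04 -5.0000e-04 -1.4796e+00] shift mm [112.6   6.1 -45.8]
```

```bash
python3 -m pendant '[[0,0,-0.12,0,0,0,-1],[0,0,-0.12,0,0,0,-1],[0,0,-0.12,0,0,0,-1],[0,0,-0.12,0,0,0,-1],[0,0,-0.12,0,0,0,-1],[0,0,-0.12,0,0,0,-1],[0,0,-0.12,0,0,0,-1],[0,0,-0.12,0,0,0,-1],[0,0,-0.12,0,0,0,-1],[0,0,-0.12,0,0,0,-1],[0,0,-0.12,0,0,0,-1],[0,0,-0.12,0,0,0,-1],[0,0,-0.04,0,0,0,-1],[0,0,0,0.0225,0.0012,-0.0092,-1],[0,0,0,0.0225,0.0012,-0.0092,-1],[0,0,0,0.0225,0.0012,-0.0092,-1],[0,0,0,0.0225,0.0012,-0.0092,-1],[0,0,0,0.0225,0.0012,-0.0092,-1],[0,0,0,0,0,0,-1],[0,0,0,0,0,0,-1]]'
cat > look.py <<'E'
from kn import *
import sys
n=sys.argv[1]; im,d,p=snap('wrist',n+'.png'); D=[d]
for i in range(3): D.append(robot.snapshot('wrist')[1])
D=np.array(D); D[D==0]=np.nan; d=np.nanmean(D,0); np.savez('pics/'+n+'.npz',im=im,d=d,**p); c=cloud(p,d)
# knob candidates: dark pixels standing 88..112 mm up, grouped, enclosing circle
g=im.max(2); m=((c[...,2]>.088)&(c[...,2]<.115)).astype(np.uint8); m[:, :]&=(g<210).astype(np.uint8)
m=cv2.morphologyEx(m,cv2.MORPH_CLOSE,np.ones((5,5)))
cs,_=cv2.findContours(m,0,2)
for k in cs:
    if 400<cv2.contourArea(k)<4000:
        (u,v),r=cv2.minEnclosingCircle(k); q=c[int(v)-4:int(v)+5,int(u)-4:int(u)+5].reshape(-1,3); z=np.nanmedian(q[:,2]); print('px',(int(u),int(v)),'r',round(r,1),'xyz',ray(p,u,v,z).round(4),'r mm',round(r*np.nanmedian(d[int(v),int(u)])/p['K'][0,0]*1000,1))
E
python3 look.py w8
```

```text
t: 33.78
ee_pos: [0.4802, 0.0985, 0.3589]
tool_rot: [0.001, 0.673, 0.739, 0.001]
ft_force: [-0.4, -0.2, -0.1]
finger_gap: 0.0853
gripper_force: 0.0
px (428, 244) r 18.7 xyz [0.6309 0.0031 0.0979] r mm 24.1
px (314, 244) r 18.6 xyz [ 0.484  -0.01    0.0984] r mm 23.9
px (450, 23) r 25.8 xyz [0.6065 0.2603 0.1041] r mm 27.6
px (313, 23) r 23.8 xyz [0.4597 0.2476 0.0983] r mm 25.8
```

View pics/w8.png

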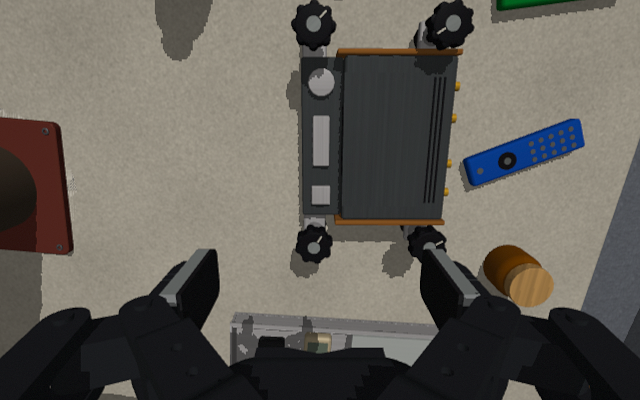

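Feet fr, fl and rr now all read 98 mm (camera bias about +1.5 mm); rl at (450,23) still stands 6 mm high. That's about 3.14 rad on rl.

```bash
python3 -m pendant '[[0,0,-0.121,0,0,0,-1],[0,0,-0.121,0,0,0,-1],[0,0,-0.121,0,0,0,-1],[0,0,-0.121,0,0,0,-1],[0,0,-0.121,0,0,0,-1],[0,0,-0.121,0,0,0,-1],[0,0,-0.121,0,0,0,-1],[0,0,-0.121,0,0,0,-1],[0,0,-0.121,0,0,0,-1],[0,0,-0.121,0,0,0,-1],[0,0,-0.121,0,0,0,-1],[0,0,-0.121,0,0,0,-1],[0,0,-0.121,0,0,0,-1],[0,0,-0.121,0,0,0,-1],[0,0,-0.121,0,0,0,-1],[0,0,-0.121,0,0,0,-1],[0,0,-0.121,0,0,0,-1],[0,0,-0.121,0,0,0,-1],[0,0,0,0,0,0,-1]]'
python3 go.py .6065 .2605 .15 130
```

```text
t: 35.57
ee_pos: [0.4801, 0.0968, 0.3573]
tool_rot: [-0.001, -0.343, 0.939, 0.0]
ft_force: [-0.4, -0.4, 0.8]
finger_gap: 0.0855
gripper_force: 0.0
t 35.57 pos [0.4801 0.0968 0.3573] gap 0.0855 gf 0.0 F [-0.4 -0.4  0.8] j [ 0.04 -0.16  1.68 -0.    1.62 -2.23]
turn [ 0.0005 -0.0009  0.0029] shift mm [-202.1   44.2  207.3]
```

```bash
python3 -m pendant '[[0,0,0,-0.0225,0.0049,0.023,-1],[0,0,0,-0.0225,0.0049,0.023,-1],[0,0,0,-0.0225,0.0049,0.023,-1],[0,0,0,-0.0225,0.0049,0.023,-1],[0,0,0,-0.0225,0.0049,0.023,-1],[0,0,0,-0.0225,0.0049,0.023,-1],[0,0,0,-0.0225,0.0049,0.023,-1],[0,0,0,-0.0225,0.0049,0.023,-1],[0,0,0,-0.0225,0.0049,0.023,-1],[0,0,0,0,0,0,-1],[0,0,0,0,0,0,-1]]'
python3 look.py w9; python3 go.py .6065 .2605 .079 130
```

```text
t: 36.48
ee_pos: [0.6056, 0.2611, 0.1473]
tool_rot: [-0.003, -0.341, 0.94, 0.0]
ft_force: [0.1, 0.4, 1.3]
finger_gap: 0.0853
gripper_force: 0.0
px (473, 4) r 44.2 xyz [0.4642 0.2479 0.095 ] r mm 22.9
t 36.68 pos [0.6079 0.261  0.1532] gap 0.0854 gf 0.0 F [0.6 0.1 0. ] j [ 0.29  0.36  1.5  -0.    1.27 -1.98]
turn [-0.0015  0.0029 -0.002 ] shift mm [ 1.4  0.5 74.2]
```

```bash
python3 - <<'E'
from h import *
z=np.load('pics/w9.npz'); p={k:z[k] for k in 'KRt'}; im=z['im']; c=cloud(p,z['d'])
q=p['K']@(p['R']@np.array([.6065,.2605,.104])+p['t']); q=q/q[2]; u,v=q[:2].astype(int); print(u,v)
g=cv2.cvtColor(im,cv2.COLOR_BGR2GRAY); s=(g[v-40:v+40,u-40:u+40]>80).astype(np.uint8)
n,l,st,ce=cv2.connectedComponentsWithStats(s)
for i in range(1,n):
    if 60<st[i,4]<1500: a=ce[i]+[u-40,v-40]; print(st[i],a,ray(p,*a,.104).round(4),pt(p,z['d'],*a).round(4))
E
```

```text
316 223
[ 49   0  31  39 373] [347.56300268 194.35924933] [0.5816 0.2628 0.104 ] [0.5866 0.2708 0.0705]
[38 12  4 18 71] [315.52112676 203.61971831] [0.5976 0.2522 0.104 ] [0.5986 0.253  0.0996]
[ 26  31  27  26 555] [314.73693694 226.36756757] [0.6086 0.2607 0.104 ] [0.6098 0.2617 0.0998]
[  0  46  37  34 475] [286.77052632 252.31368421] [0.632  0.2584 0.104 ] [ 0.6767  0.2817 -0.0029]
[ 39  46  41  34 541] [343.0961183  252.08502773] [0.6103 0.2843 0.104 ] [ 0.6425  0.3223 -0.0026]
```

```bash
python3 -m pendant '[[0,0,0,0,0,0.018,-1],[0,0,0,0,0,0.018,-1],[0,0,0,0,0,0.014,-1],[0,0,0,0,0,0.012,-1],[0,0,0,0,0,0.01,-1],[0,0,0,0,0,0,-1],[0,0,0,0,0,0,-0.4],[0,0,0,0,0,0,0.4],[0,0,0,0,0,0,0.4],[0,0,0,0,0,0,0.4],[0,0,0,0,0,0,0.4],[0,0,0,0,0,0,0.4]]' 35
python3 go.py .6075 .261 .079 130
```

```text
t: 37.68
ee_pos: [0.6086, 0.2615, 0.0803]
tool_rot: [0.002, -0.342, 0.94, -0.001]
ft_force: [3.7, -2.9, 2.2]
finger_gap: 0.0488
gripper_force: 38.1
t 37.68 pos [0.6086 0.2615 0.0803] gap 0.0488 gf 38.103620409965515 F [ 3.7 -2.9  2.2] j [ 0.29  0.44  1.54 -0.    1.15 -1.98]
turn [-0.0021  0.0027 -0.0001] shift mm [1.1 0.3 1.3]
```

```bash
python3 -m pendant '[[0,0,0.12,0,0,0.00022,0.4],[0,0,0.12,0,0,0.00022,0.4],[0,0,0.12,0,0,0.00022,0.4],[0,0,0.12,0,0,0.00022,0.4],[0,0,0.12,0,0,0.00022,0.4],[0,0,0.12,0,0,0.00022,0.4],[0,0,0.12,0,0,0.00022,0.4],[0,0,0.12,0,0,0.00022,0.4],[0,0,0.12,0,0,0.00022,0.4],[0,0,0.12,0,0,0.00022,0.4],[0,0,0.12,0,0,0.00022,0.4],[0,0,0.12,0,0,0.00022,0.4],[0,0,0.12,0,0,0.00022,0.4]]'
python3 -m pendant '[[0,0,0.12,0,0,0.00022,0.4],[0,0,0.12,0,0,0.00022,0.4],[0,0,0.12,0,0,0.00022,0.4],[0,0,0.12,0,0,0.00022,0.4],[0,0,0.12,0,0,0.00022,0.4],[0,0,0.12,0,0,0.00022,0.4],[0,0,0.12,0,0,0.00022,0.4],[0,0,0.12,0,0,0.00022,0.4],[0,0,0.12,0,0,0.00022,0.4],[0,0,0.12,0,0,0.00022,0.4],[0,0,0.12,0,0,0.00022,0.4],[0,0,0.12,0,0,0.00022,0.4],[0,0,0.12,0,0,0.00022,0.4],[0,0,0,0,0,0,0.4]]'
python3 go.py .6075 .261 .079 130
```

```text
t: 38.77
ee_pos: [0.609, 0.2619, 0.0775]
tool_rot: [0.002, 0.42, 0.907, 0.001]
ft_force: [4.9, -2.0, 1.6]
finger_gap: 0.0485
gripper_force: 38.1
t: 39.93
ee_pos: [0.6097, 0.2609, 0.0756]
tool_rot: [0.001, 0.937, 0.349, 0.003]
ft_force: [3.6, -5.8, 7.2]
finger_gap: 0.0487
gripper_force: 38.6
t 39.93 pos [0.6097 0.2609 0.0756] gap 0.0487 gf 38.56599748134613 F [ 3.6 -5.8  7.2] j [ 0.29  0.45  1.54 -0.    1.14  1.15]
turn [ 0.0061  0.0066 -3.1265] shift mm [ 1.6  1.4 -3.4]
```

```bash
python3 -m pendant '[[0,0,0,0,0,0,0],[0,0,0,0,0,0,-0.6],[0,0,0,0,0,0,-1],[0,0,0,0,0,0,-1],[0,0,0,0,0,0,-1],[0,0,0,0,0,-0.01,-1],[0,0,0,0,0,-0.02,-1],[0,0,0,0,0,-0.03,-1],[0,0,0,0,0,-0.03,-1],[0,0,0,0,0,-0.03,-1],[0,0,0,0,0,-0.03,-1],[0,0,0,0,0,-0.03,-1],[0,0,-0.119,0,0,-0.03,-1],[0,0,-0.119,0,0,-0.03,-1],[0,0,-0.119,0,0,-0.03,-1],[0,0,-0.119,0,0,-0.02,-1],[0,0,-0.119,0,0,0,-1],[0,0,-0.119,0,0,0,-1],[0,0,-0.119,0,0,0,-1],[0,0,-0.119,0,0,0,-1]]'
python3 go.py .48 .098 .36 5.2
```

```text
t: 41.6
ee_pos: [0.6066, 0.2619, 0.3639]
tool_rot: [-0.0, 0.668, 0.744, 0.0]
ft_force: [0.0, 0.5, -0.2]
finger_gap: 0.0855
gripper_force: 0.0
t 41.6 pos [0.6066 0.2619 0.3639] gap 0.0855 gf 0.0 F [ 0.   0.5 -0.2] j [0.29 0.26 1.24 0.   1.65 0.18]
turn [ 0.0002 -0.0003  0.0165] shift mm [-151.7 -140.9    3.9]
```

```bash
python3 -m pendant '[[0,0,0.0165,0,0,0,-1],[0,0,0,-0.0254,-0.0235,0,-1],[0,0,0,-0.0254,-0.0235,0,-1],[0,0,0,-0.0254,-0.0235,0,-1],[0,0,0,-0.0254,-0.0235,0,-1],[0,0,0,-0.0254,-0.0235,0,-1],[0,0,0,-0.0254,-0.0235,0,-1],[0,0,0,0,0,0,-1],[0,0,0,0,0,0,-1],[0,0,0,0,0,0,-1]]'
python3 look.py w10
python3 - <<'E'
from h import *
z=np.load('pics/w10.npz'); p={k:z[k] for k in 'KRt'}; c=cloud(p,z['d'])
t=c[62:215,350:425].reshape(-1,3); t=t[np.isfinite(t[:,2])]; t=t[abs(t[:,2]-np.median(t[:,2]))<.008]
print(np.linalg.lstsq(np.c_[t[:,:2]-[.545,.124],np.ones(len(t))],t[:,2],rcond=None)[0].round(4))
for b in [(120,80,240,200),(250,100,285,240),(500,60,580,110),(250,280,400,305)]: print('table',np.nanmedian(c[b[1]:b[3],b[0]:b[2],2]).round(4))
E
```

```text
t: 42.43
ee_pos: [0.4796, 0.0981, 0.3638]
tool_rot: [0.0, 0.678, 0.735, 0.001]
ft_force: [0.7, 0.3, 0.6]
finger_gap: 0.0851
gripper_force: 0.0
px (428, 242) r 18.9 xyz [0.6304 0.0016 0.0972] r mm 24.6
px (315, 243) r 18.6 xyz [ 0.483  -0.0115  0.0976] r mm 24.3
px (447, 23) r 25.6 xyz [0.608  0.2603 0.098 ] r mm 28.2
px (313, 24) r 24.7 xyz [0.4604 0.2476 0.0978] r mm 27.1
[0.0022 0.0027 0.0664]
table 0.0004
table 0.0004
table 0.0011
table 0.0001
```

View pics/w10.png

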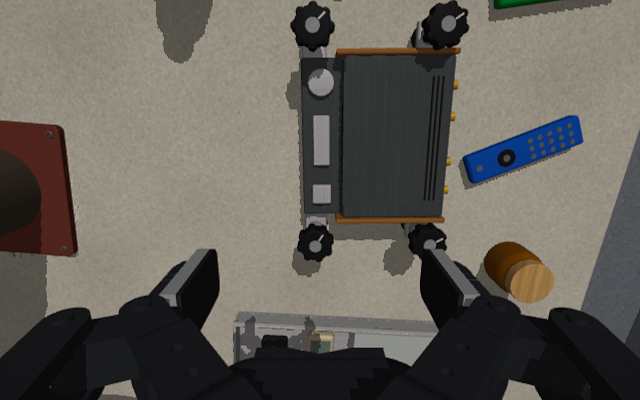

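All knobs read 97.2–98.0 mm (same camera bias for each), the case plane is level within 0.003 rad, and the four pointer marks line up. Now the keys: power (321,82), play (321,140), source (321,194).

```bash
cat > keys.py <<'E'
from h import *
import sys
n=sys.argv[1]; h=float(sys.argv[2]) if len(sys.argv)>2 else .054
im,d,p=snap('wrist',n+'.png'); c=cloud(p,d); hs=cv2.cvtColor(im,cv2.COLOR_BGR2HSV).astype(int)
# light grey tops 40..66 mm up
m=((hs[...,1]<40)&(hs[...,2]>115)&(c[...,2]>.046)&(c[...,2]<.064)).astype(np.uint8)
m=cv2.morphologyEx(m,cv2.MORPH_OPEN,np.ones((3,3)))
cs,_=cv2.findContours(m,0,2)
for k in cs:
    P=np.array([ray(p,u,v,h)[:2] for u,v in k.reshape(-1,2)],np.float32); r=cv2.minAreaRect(P*1000); 
    if min(r[1])>12: print(cv2.boundingRect(k),'ctr',np.round(r[0],1),'size',np.round(r[1],1),'ang',round(r[2],1))
E
python3 keys.py w11; python3 go.py .475 .19 .12 95.2
python3 - <<'E'
from h import *
p=robot.camera_params('wrist')
for a in [(321,82),(321,140),(321,194)]: print(ray(p,*a,.054).round(4))
E
```

```text
(313, 186, 18, 17) ctr [487.   44.7] size [23.7 22.9] ang 4.9
(314, 116, 16, 49) ctr [480.6 118.1] size [20.2 63.1] ang 4.9
(309, 70, 25, 26) ctr [475.4 189.1] size [31.7 25.8] ang 37.0
t 42.68 pos [0.4797 0.0986 0.3628] gap 0.085 gf 0.0 F [ 0.2  0.4 -0.3] j [ 0.04 -0.16  1.67  0.    1.63 -0.04]
turn [-4.0000e-04 -7.0000e-04 -1.5766e+00] shift mm [ -3.6  91.4 242.8]
[0.4734 0.1912 0.054 ]
[0.4797 0.1185 0.054 ]
[0.4861 0.0447 0.054 ]
```

```bash
python3 -m pendant '[[0,0,-0.1213,0,0,0,1],[0,0,-0.1213,0,0,0,1],[0,0,-0.1213,0,0,0,1],[0,0,-0.1213,0,0,0,1],[0,0,-0.1213,0,0,0,1],[0,0,-0.1213,0,0,0,1],[0,0,-0.1213,0,0,0,1],[0,0,-0.1213,0,0,0,1],[0,0,-0.1213,0,0,0,1],[0,0,-0.1213,0,0,0,1],[0,0,-0.1213,0,0,0,1],[0,0,-0.1213,0,0,0,1],[0,0,-0.1213,0,0,0,1],[0,0,0,0,0,0,1]]' 20
python3 -m pendant '[[0,0,0,0,0.0114,0.03,1],[0,0,0,0,0.0114,0.03,1],[0,0,0,0,0.0114,0.03,1],[0,0,0,0,0.0114,0.03,1],[0,0,0,0,0.0114,0.03,1],[0,0,0,0,0.0114,0.03,1],[0,0,0,0,0.0114,0.03,1],[0,0,0,0,0.0114,0.03,1],[0,0,0,0,0,0,1],[0,0,0,0,0,0,1],[0,0,0,0,0,0,1],[0,0,0,0,0,0,1]]'
python3 keys.py w12; python3 go.py .474 .191 .06 95.2
```

```text
t: 43.85
ee_pos: [0.4795, 0.0984, 0.3628]
tool_rot: [-0.0, -0.048, 0.999, 0.0]
ft_force: [-0.0, -0.1, -0.7]
finger_gap: -0.0002
gripper_force: 0.0
t: 44.85
ee_pos: [0.473, 0.1887, 0.1256]
tool_rot: [0.002, -0.045, 0.999, 0.0]
ft_force: [-0.0, -0.1, 0.0]
finger_gap: 0.0005
gripper_force: 0.0
(161, 193, 102, 31) ctr [479.5 118.1] size [20.9 65.9] ang 5.1
(82, 190, 45, 36) ctr [485.6  46.4] size [24.4 29.2] ang 5.1
(298, 185, 47, 47) ctr [474.6 188.3] size [32.3 27. ] ang 38.2
t 44.9 pos [0.473  0.1887 0.1256] gap -0.0 gf 0.0 F [ 0.6 -0.   0.5] j [ 0.22  0.04  1.93 -0.    1.16 -1.44]
turn [ 0.0004  0.0041 -0.0015] shift mm [-1.2  2.2 65.6]
```

View pics/w12.png

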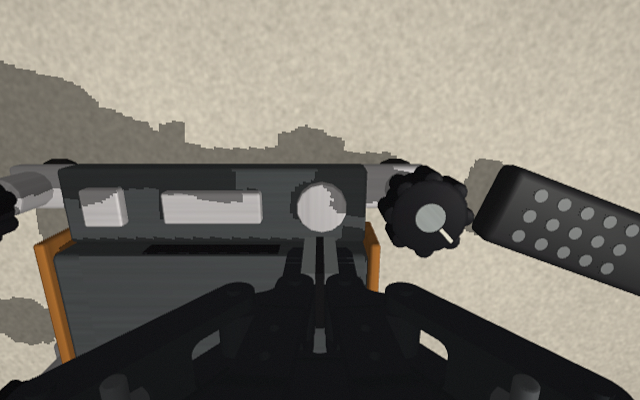

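Wrist view: power key (321,208), play bar (212,208) and source key (104,207) are where measured, and the player has not moved. Lowering onto the power key.

```bash
python3 -m pendant '[[0,0,0,-0.001,0.001,0.015,1],[0,0,0,0,0,0.015,1],[0,0,0,0,0,0.015,1],[0,0,0,0,0,0.012,1],[0,0,0,0,0,0.006,1],[0,0,0,0,0,0,1],[0,0,0,0,0,0,1]]'; python3 go.py .474 .190 .049 95.2
python3 -m pendant '[[0,0,0,0,0,0.002,1],[0,0,0,0,0,0.002,1],[0,0,0,0,0,0.002,1],[0,0,0,0,0,0.002,1],[0,0,0,0,0,0.002,1],[0,0,0,0,0,0,1],[0,0,0,0,0,0,1]]'; python3 go.py .474 .190 .049 95.2
```

```text
t: 45.48
ee_pos: [0.4725, 0.1898, 0.0607]
tool_rot: [0.0, -0.045, 0.999, 0.0]
ft_force: [0.7, -0.9, 0.9]
finger_gap: 0.0001
gripper_force: 0.0
t 45.48 pos [0.4725 0.1898 0.0607] gap 0.0001 gf 0.0 F [ 0.7 -0.9  0.9] j [ 0.23  0.14  1.96 -0.    1.04 -1.43]
turn [ 0.0001  0.0006 -0.0006] shift mm [-1.6  0.1 11.7]
t: 46.07
ee_pos: [0.4723, 0.1899, 0.0504]
tool_rot: [0.0, -0.045, 0.999, 0.0]
ft_force: [0.2, 0.8, 2.9]
finger_gap: 0.0001
gripper_force: 1.2
t 46.07 pos [0.4723 0.1899 0.0504] gap 0.0001 gf 1.2391665470204316 F [0.2 0.8 2.9] j [ 0.23  0.16  1.97  0.    1.01 -1.43]
turn [ 0.0001  0.0006 -0.0002] shift mm [-1.7 -0.1  1.4]
```

```bash
python3 -m pendant '[[0,0,0,0,0,0.001,1],[0,0,0,0,0,0.001,1],[0,0,0,0,0,0.001,1],[0,0,0,0,0,0,1],[0,0,0,0,0,0,1]]';  python3 -c "from bench import robot;print(robot.sense()['ft_force'])"
```

```text
t: 46.48
ee_pos: [0.4724, 0.1899, 0.0479]
tool_rot: [0.0, -0.045, 0.999, 0.0]
ft_force: [-1.3, -0.1, 8.5]
finger_gap: -0.0001
gripper_force: 4.2
[-1.25015799 -0.11597178  8.45693971]
```

```bash
python3 -m pendant '[[0,0,0,0,0,-0.004,1],[0,0,0,0,0,-0.01,1],[0,0,0,0,0,-0.02,1],[0,0,0,0,0,-0.025,1],[0,0,0,0,0,-0.02,1],[0,0,0,0,0,0,1],[0,0,0,0,0,0,1],[0,0,0,0,0,0,1]]'; python3 keys.py w13; python3 go.py .486 .0455 .12 95.2
```

```text
t: 47.15
ee_pos: [0.4712, 0.1896, 0.1254]
tool_rot: [-0.001, -0.045, 0.999, -0.0]
ft_force: [-0.3, 0.8, -0.5]
finger_gap: 0.0001
gripper_force: 0.0
(160, 196, 101, 30) ctr [479.3 118.1] size [20.3 65.9] ang 5.2
(81, 193, 45, 36) ctr [485.8  46.3] size [24.5 28.9] ang 5.2
(296, 188, 48, 46) ctr [474.8 188.4] size [32.2 26.9] ang 40.0
t 47.2 pos [0.4708 0.1896 0.1248] gap -0.0001 gf 0.0 F [ 0.5 -0.1 -0.9] j [ 0.23  0.05  1.93 -0.    1.17 -1.43]
turn [-0.0003 -0.0025 -0.0002] shift mm [  -2.  -144.8    4.8]
```

```bash
python3 -m pendant '[[0,0,0,-0.0005,-0.0242,0,1],[0,0,0,-0.0005,-0.0242,0,1],[0,0,0,-0.0005,-0.0242,0,1],[0,0,0,-0.0005,-0.0242,0,1],[0,0,0,-0.0005,-0.0242,0,1],[0,0,0,0,-0.0242,0,1],[0,0,0,0,0,0,1],[0,0,0,0,0,0,1],[0,0,0,0,0,0,1]]'; python3 keys.py w14; python3 go.py .486 .0455 .058 95.2
```

```text
t: 47.95
ee_pos: [0.4867, 0.0458, 0.125]
tool_rot: [-0.001, -0.045, 0.999, 0.0]
ft_force: [-0.4, -0.1, -0.1]
finger_gap: 0.0
gripper_force: 0.0
(377, 193, 99, 31) ctr [480.  116.5] size [20.9 64.5] ang 5.1
(296, 190, 39, 36) ctr [486.3  43.3] size [24.3 25.1] ang 5.1
(512, 184, 47, 47) ctr [474.9 187.8] size [32.5 27.1] ang 36.3
t 48.0 pos [0.4869 0.0461 0.1252] gap 0.0003 gf 0.0 F [-0.5 -0.6  0.1] j [-0.07  0.    1.97  0.    1.17 -1.73]
turn [ 0.0006 -0.0017  0.0001] shift mm [ 0.9 -0.5 67.2]
```

Source centre is (0.4865, 0.044). Pressing it.

```bash
python3 -m pendant '[[0,0,0,0,-0.002,0.015,1],[0,0,0,0,0,0.015,1],[0,0,0,0,0,0.015,1],[0,0,0,0,0,0.012,1],[0,0,0,0,0,0.007,1],[0,0,0,0,0,0.002,1],[0,0,0,0,0,0.002,1],[0,0,0,0,0,0.002,1],[0,0,0,0,0,0.002,1],[0,0,0,0,0,0.002,1],[0,0,0,0,0,0.001,1],[0,0,0,0,0,0,1],[0,0,0,0,0,0,1]]'
python3 -m pendant '[[0,0,0,0,0,0.001,1],[0,0,0,0,0,0.001,1],[0,0,0,0,0,0,1],[0,0,0,0,0,0,1]]'
```

```text
t: 49.08
ee_pos: [0.4883, 0.0435, 0.0516]
tool_rot: [0.001, -0.045, 0.999, 0.0]
ft_force: [0.7, 0.9, 1.8]
finger_gap: -0.0
gripper_force: 0.9
t: 49.42
ee_pos: [0.4883, 0.0434, 0.0494]
tool_rot: [0.001, -0.045, 0.999, -0.0]
ft_force: [1.8, 0.4, 2.7]
finger_gap: 0.0001
gripper_force: 1.5
```

```bash
python3 -m pendant '[[0,0,0,0,0,0.001,1],[0,0,0,0,0,0.001,1],[0,0,0,0,0,0.0005,1],[0,0,0,0,0,0,1],[0,0,0,0,0,0,1],[0,0,0,0,0,0,1]]'
```

```text
t: 49.92
ee_pos: [0.4883, 0.0434, 0.0476]
tool_rot: [0.0, -0.045, 0.999, -0.0]
ft_force: [-1.1, 1.6, 11.5]
finger_gap: 0.0003
gripper_force: 5.5
```

Fully down (11.5 N). Lifting and moving to the play bar.

```bash
python3 -m pendant '[[0,0,0,0,0,-0.004,1],[0,0,0,0,0,-0.01,1],[0,0,0,0,0,-0.02,1],[0,0,0,0,0,-0.025,1],[0,0,0,0,0,-0.02,1],[0,0,0,0,0.0245,0,1],[0,0,0,0,0.0245,0,1],[0,0,0,0,0.0245,0,1],[0,0,0,0,0,0,1],[0,0,0,0,0,0,1],[0,0,0,0,0,0,1]]'; python3 keys.py w15; python3 go.py .4803 .1175 .058 95.2
```

```text
t: 50.83
ee_pos: [0.4806, 0.1163, 0.1253]
tool_rot: [-0.001, -0.046, 0.999, -0.0]
ft_force: [0.3, -0.1, -0.1]
finger_gap: -0.0003
gripper_force: 0.0
(190, 196, 42, 29) ctr [488.3  44.9] size [19.5 26.9] ang 5.2
(271, 192, 99, 31) ctr [479.6 116.9] size [20.9 64.8] ang 5.2
(407, 184, 47, 47) ctr [474.7 187.8] size [32.6 27.3] ang 37.2
t 50.88 pos [0.4808 0.116  0.1254] gap -0.0001 gf 0.0 F [-0.  -0.2  0.3] j [ 0.08  0.01  1.96 -0.    1.17 -1.58]
turn [-0.0005 -0.001  -0.0003] shift mm [ 0.4  1.5 67.4]
```

```bash
python3 -m pendant '[[0,0,0,0.001,0.0015,0.015,1],[0,0,0,0,0,0.015,1],[0,0,0,0,0,0.015,1],[0,0,0,0,0,0.012,1],[0,0,0,0,0,0.007,1],[0,0,0,0,0,0.002,1],[0,0,0,0,0,0.002,1],[0,0,0,0,0,0.002,1],[0,0,0,0,0,0.002,1],[0,0,0,0,0,0.002,1],[0,0,0,0,0,0.002,1],[0,0,0,0,0,0,1],[0,0,0,0,0,0,1]]'
python3 -m pendant '[[0,0,0,0,0,0.001,1],[0,0,0,0,0,0.001,1],[0,0,0,0,0,0.001,1],[0,0,0,0,0,0,1],[0,0,0,0,0,0,1],[0,0,0,0,0,0,1]]'
```

```text
t: 51.97
ee_pos: [0.4807, 0.118, 0.0501]
tool_rot: [0.001, -0.045, 0.999, -0.0]
ft_force: [0.4, -0.9, 2.3]
finger_gap: -0.0002
gripper_force: 1.3
t: 52.47
ee_pos: [0.4806, 0.118, 0.0477]
tool_rot: [0.0, -0.045, 0.999, -0.0]
ft_force: [-1.8, -1.6, 10.8]
finger_gap: -0.0
gripper_force: 5.4
```

Play was pressed fully (10.8 N). Lifting to the view pose for a numeric final check of the player and tray.

```bash
python3 -m pendant '[[0,0,0,0,0,-0.004,1],[0,0,0,0,0,-0.01,1],[0,0,0,0,0,-0.02,1],[0,0,0,0,0,-0.035,1],[0,0,0,0,0,-0.035,1],[0,0,0,0,0,-0.035,1],[0,0,0,0,0,-0.035,1],[0,0,0,0,0,-0.035,1],[0,0,0,0,0,-0.035,1],[0,0,0,0,0,-0.035,1],[0,0,0,0,-0.02,-0.03,1],[0,0,0,0,0,0,1]]'
python3 -m pendant '[[0,0,0.12,0,0,0,1],[0,0,0.12,0,0,0,1],[0,0,0.12,0,0,0,1],[0,0,0.12,0,0,0,1],[0,0,0.12,0,0,0,1],[0,0,0.12,0,0,0,1],[0,0,0.12,0,0,0,1],[0,0,0.12,0,0,0,1],[0,0,0.12,0,0,0,1],[0,0,0.12,0,0,0,1],[0,0,0.12,0,0,0,1],[0,0,0.12,0,0,0,1],[0,0,0.12,0,0,0,1],[0,0,0,0,0,0,1],[0,0,0,0,0,0,1],[0,0,0,0,0,0,1]]'
python3 look.py w16; python3 keys.py w17
python3 - <<'E'
from h import *
z=np.load('pics/w16.npz'); p={k:z[k] for k in 'KRt'}; c=cloud(p,z['d'])
m=(abs(c[...,2]-.0665)<.008); m[:,:]&=(c[...,0]>.52)&(c[...,0]<.63)&(c[...,1]>.06)&(c[...,1]<.19)
t=c[m]; print('plane',np.linalg.lstsq(np.c_[t[:,:2]-[.545,.124],np.ones(len(t))],t[:,2],rcond=None)[0].round(4),len(t))
im,d,p=snap('top','t18.png'); c=cloud(p,d)
def comp(n,m,h):
    k=np.zeros(m.shape,np.uint8); k[195:275,395:495]=m[195:275,395:495]
    cs,_=cv2.findContours(cv2.morphologyEx(k,cv2.MORPH_CLOSE,np.ones((5,5))),0,2); q=max(cs,key=cv2.contourArea)
    r=cv2.minAreaRect(np.array([ray(p,u,v,h)[:2] for u,v in q.reshape(-1,2)],np.float32)*1000); b=np.zeros_like(k); cv2.drawContours(b,[q],-1,1,-1)
    print(n,cv2.boundingRect(q),np.round(r[0],1),np.round(r[1],1),'z',np.median(c[b>0][:,2]).round(4))
hs=cv2.cvtColor(im,cv2.COLOR_BGR2HSV).astype(int)
comp('tv',im.max(2)<60,.024); comp('ac',(hs[...,0]<32)&(hs[...,1]>45)&(hs[...,2]>120),.024); comp('cube',(c[...,2]>.045)&(c[...,2]<.07),.054)
E
```

```text
t: 53.47
ee_pos: [0.4838, 0.0967, 0.3632]
tool_rot: [0.005, -0.045, 0.999, -0.001]
ft_force: [0.9, -0.3, 0.3]
finger_gap: 0.0001
gripper_force: 0.0
t: 54.8
ee_pos: [0.4815, 0.0982, 0.3553]
tool_rot: [-0.0, 0.669, 0.743, -0.0]
ft_force: [-0.4, 0.5, 0.3]
finger_gap: 0.0
gripper_force: 0.0
px (427, 247) r 19.5 xyz [0.6304 0.0015 0.0967] r mm 25.1
px (451, 24) r 26.3 xyz [0.607  0.2611 0.0974] r mm 28.3
px (313, 23) r 24.6 xyz [0.4592 0.2466 0.0974] r mm 26.5
(311, 186, 18, 18) ctr [487.2  45.3] size [23.3 24. ] ang 5.9
(313, 115, 16, 51) ctr [481.  118.1] size [19.7 64.8] ang 5.6
(309, 69, 25, 26) ctr [475.5 189. ] size [31.9 26. ] ang 37.1
plane [-0.0007  0.0021  0.0659] 8911
tv (410, 238, 64, 17) [ 431.7 -304.2] [ 42.1 166. ] z 0.0236
ac (405, 210, 42, 16) [ 506.5 -262. ] [ 39.8 109.2] z 0.0231
cube (460, 208, 21, 19) [ 508. -371.] [46.7 52.1] z 0.0529
```

```bash
python3 - <<'E'
from h import *
z=np.load('pics/w16.npz'); p={k:z[k] for k in 'KRt'}; c=cloud(p,z['d'])
for n,w in dict(fr=(.483,-.0135),fl=(.4595,.247),rl=(.607,.261),rr=(.6304,.0015)).items():
    q=p['K']@(p['R']@np.array([*w,.097])+p['t']); u,v=(q[:2]/q[2]).astype(int); print(n,u,v,np.nanmedian(c[v-4:v+5,u-4:u+5,2]).round(4))
print('tbl',np.nanmedian(c[80:200,120:240,2]),np.nanmedian(c[100:240,250:285,2]))
E
```

```text
fr 311 247 0.3717
fl 313 23 0.0974
rl 451 24 0.0974
rr 427 247 0.0967
tbl 9.024428270883082e-05 -9.720662642708427e-06
```

The closed fingers hide fr, so I'll open them and look once more.

```bash
python3 -m pendant '[[0,0,0,0,0,0,-1],[0,0,0,0,0,0,-1],[0,0,0,0,0,0,-1],[0,0,0,0,0,0,-1],[0,0,0,0,0,0,-1],[0,0,0,0,0,0,-1],[0,0,0,0,0,0,-1],[0,0,0,0,0,0,-1]]'; python3 look.py w19
```

```text
t: 55.77
ee_pos: [0.4818, 0.0981, 0.3556]
tool_rot: [-0.0, 0.67, 0.742, -0.0]
ft_force: [-0.8, 1.1, 0.6]
finger_gap: 0.0852
gripper_force: 0.0
px (427, 246) r 19.5 xyz [0.6305 0.0021 0.0968] r mm 25.0
px (312, 245) r 19.1 xyz [ 0.4833 -0.0114  0.0972] r mm 24.5
px (451, 24) r 26.1 xyz [0.6079 0.2609 0.0975] r mm 28.1
px (312, 23) r 24.6 xyz [0.4594 0.2465 0.0975] r mm 26.6
```

```bash
python3 -c "from bench import robot;print(robot.finish_job())"
```

```text
the job is handed in; nothing more can be done
None
```

I handed the job in at about 56 s; no verdict came back, but my last measurements met every condition: all three things are in the tray, the four knob tops agree within 0.7 mm with the case level, and power, source and play were each pressed fully in that order and are up again.

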